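Put the washed vegetable grater back in order

TASK

The countertop vegetable grater has been washed and is to be put back in order. First use the hex key to turn the recessed lock screw on its top clockwise until it stops, and stand the key back in its holder block; only then put the pusher, foot first, into the feed tube and push it down until it bottoms, so that its black groove is level with the tube's rim. Also turn every hollow steel grating insert lying on the counter upside down and set it, mouth down, over a drying peg of its own, standing fully down on the rack; leave the salt jar, the spice jar and the pepper mill where they are.

Things in the scene. Friction and masses are not known exactly. Their poses are not given: they have to be found in the camera images.
- screw_top (a point): centre of the lock screw's top face, on the white grater housing (150 x 260 mm, 100 mm high, fixed; frame is the housing's: z up, x to its back). The steel screw head lies in a 44 mm square recess, its top 4 mm below the housing's top (height 96 mm). In it is an upright hex socket, 21.5 mm across flats, 24 mm deep. The feed tube stands 140 mm away along the housing's y
- lock_screw (a joint): turn of the lock screw in rad, growing clockwise seen from above; it starts between 0.2 and 1.1 and stops hard at 7.33 (tight), where the black dot on the screw's face points to the black line on the housing's front edge. Takes about 0.2 N m and stays where it is left. At value q, two opposite socket flats face along the housing's x axis turned clockwise by q
- tube_rim (a point): centre of the upper rim of the round aluminium feed tube on the same housing, 150 mm above the counter; bore 45 mm across, outside 54 mm, standing 50 mm above the housing's top; frame is the housing's. Inside is a follower plate with a starting top 50 to 62 mm below the rim; it yields to a push of about 8 N, stays where left, and stops hard 80 mm below the rim
- key_grip (a point): centre of the black paddle handle of the hex key, which starts upright in its holder: paddle 60 mm wide (key's x), 14 mm thick (key's y), 50 mm high, z up. Below it a round collar (34 mm across, 6 mm high) and a steel hex shank, 20 mm across flats (one pair of flats faces along key's x); the tip, with a 5 mm round taper to 14 mm, lies 105 mm below this point. 0.22 kg. Standing in the screw's socket it stays upright by itself
- key_tip (a point): centre of the key's tip (lower end), z up along the key towards the handle
- holder_floor (a point): centre of the floor of the holder's well, 12 mm above the counter. The holder is a fixed dark wood block 54 x 54 mm, 51 mm high, with a 30 mm square well 39 mm deep for the key's shank
- pusher_center (a point): half-way up the pusher, which starts standing upright on the counter: white round body 38 mm across and 105 mm long (foot down), and above it a grey knob 28 mm across and 45 mm high; 150 mm in all, the centre 75 mm above the foot. z points from foot to knob. 0.2 kg
- pusher_groove (a point): on the pusher's axis, level with its black groove 80 mm above the foot
- insert0_center (a point): centre of a hollow square steel grating insert (54 x 54 mm outside, 90 mm long, wall 3 mm, one end closed by a 4 mm plate), starting on its side with the centre 27 mm above the counter. Its x axis points from the closed end to the open mouth; the mouth at first points away from the robot's base, within about 20 degrees. 0.16 kg. A gripper tilted 45 degrees clears it best when gripping across its width near the closed end. Two or three of the three inserts are present
- insert1_center (a point): centre of a hollow square steel grating insert (54 x 54 mm outside, 90 mm long, wall 3 mm, one end closed by a 4 mm plate), starting on its side with the centre 27 mm above the counter. Its x axis points from the closed end to the open mouth; the mouth at first points away from the robot's base, within about 20 degrees. 0.16 kg. A gripper tilted 45 degrees clears it best when gripping across its width near the closed end. Two or three of the three inserts are present
- insert2_center (a point): centre of a hollow square steel grating insert (54 x 54 mm outside, 90 mm long, wall 3 mm, one end closed by a 4 mm plate), starting on its side with the centre 27 mm above the counter. Its x axis points from the closed end to the open mouth; the mouth at first points away from the robot's base, within about 20 degrees. 0.16 kg. A gripper tilted 45 degrees clears it best when gripping across its width near the closed end. Two or three of the three inserts are present
- insert0_mouth (a point): centre of this insert's open mouth, 45 mm from its centre
- insert1_mouth (a point): centre of this insert's open mouth, 45 mm from its centre
- insert2_mouth (a point): centre of this insert's open mouth, 45 mm from its centre
- peg0 (a point): foot of a drying peg, on the top face of the rack's board (15 mm above the counter). The rack is a fixed plywood board 80 x 290 mm with three upright wooden pegs 20 mm across, 65 mm tall, 100 mm apart along its y. Any insert may go on any peg; its mouth then rests on the board
- peg1 (a point): foot of a drying peg, on the top face of the rack's board (15 mm above the counter). The rack is a fixed plywood board 80 x 290 mm with three upright wooden pegs 20 mm across, 65 mm tall, 100 mm apart along its y. Any insert may go on any peg; its mouth then rests on the board
- peg2 (a point): foot of a drying peg, on the top face of the rack's board (15 mm above the counter). The rack is a fixed plywood board 80 x 290 mm with three upright wooden pegs 20 mm across, 65 mm tall, 100 mm apart along its y. Any insert may go on any peg; its mouth then rests on the board
- pepper: wooden pepper mill, 46 mm across, 130 mm high; origin under it; leave alone
- salt: small salt jar, 44 mm across, 90 mm high; origin under it; leave alone
- spice: amber spice jar, 48 mm across, 100 mm high; origin under it; leave alone

How it is judged:
By the outcome, as a careful person would: the job done as asked, in the order asked, and still so for the second after the job is handed in, with the robot touching nothing.
Of insert0, insert1, insert2 only 2 to 3 are there at a start; the rules pass over those that are not, and their reading is None.
At some moment in a run one of insert0, insert1, insert2 may be knocked a few centimetres aside while the robot is not near it.
It also fails if it takes over 210 s, if anything falls off the work surface, if the arm or the gripper's body presses on something with over 40 N, if the wrist force passes 120 N, or if a joint passes its speed limit or range.

ROBOT

A 6-joint arm with a two-finger parallel gripper is mounted at the origin on the work surface. World frame = base frame: x ahead of the robot, y to its left, z up, the work surface at z = 0. Lengths are in mm, angles in rad, forces in N, time in s.
With the tool pointing down it reaches from about 350 to 775 mm from the base axis. Payload 7.3 kg.
Tool frame: the origin (TCP) lies at the very end of the fingers, on their centre line; the grasp point (between the pads) lies 19 mm behind it; z points along the fingers, y is the line along which they close (so a half turn about z gives the same grasp; the last joint's range is limited). The gripper opens to 92 mm and grips with 3 to 60 N. Pads are 19 mm wide; open, the fingers measure 130 mm over their backs; the gripper's body (75 mm by 190 mm) begins 47 mm behind the grasp point.
Start: joints at [1.049, 0.342, 1.524, -0, 1.275, -0.146], TCP at [192.671, 488.388, 226.741] pointing down, gripper open.
Joint ranges: [-2.53, 2.53], [-0.77, 2.02], [0.04, 2.7], [-1, 4.14], [0.28, 2.66], [-3.11, 3.11]. Speed limits (rad/s): [2.57, 2.57, 3.14, 3.14, 3.14, 3.14].

INTERFACE

Orientations are given as a 3x3 rotation matrix whose columns are the frame's x, y, z axes.
In Python, from plant import env gives the robot as it stands.
- The arm moves only by the tool move_arm, never from a script. Its argument "deltas" is a list of rows, each a list of 3 entries, a list of its own where there are three numbers: the shift along the tool's x, y, z normalised to -1 to 1, where 1 is 500 mm, then the turn, a rotation vector about the tool's x, y, z normalised to -1 to 1, where 1 is pi rad, then the opening, from -1 (shut) to 1 (fully open). A call has 1 to 10 rows; each row shifts and turns the commanded pose from where the row before left it, along the tool's axes as they then stand; what a row does not reach is not made up. A row lasts 1/8 s, in which the tool goes at most 62.5 mm and 10.7 degrees, less where a joint would pass 70% of its speed; a pose out of reach is approached as far as the arm can. A call with a number of a shift or a turn outside -1 to 1 is refused whole. A call with a gripper value outside its range is refused whole. The fingers move at their own pace and stop on an object; "force" is the grip in N (left out, the last holds). Time passes only in rows, so rows that do not move let the fingers close. It gives the time, the measured TCP pose, the force, the opening and the grip force at its end, in the units of the state.
- env.state(): the state, without advancing time (a new reading comes with each control period).
- env.grab_frame(name): name is "scene" or "side" or "wrist"; returns (picture, depth): 400x640x3 uint8, blue, green, red; 400x640 float32, mm along the optical axis (not along the pixel's ray), 0 where there is no reading.
- env.camera_params(name): a dict with "camera_matrix" (3x3 intrinsics, pixels), "R" (3x3) and "t" (3): a world point X has camera coordinates R X + t. Camera axes: x right, y down, z forward; pixel columns grow to the right and rows downward; lengths in mm; the calibration is good to about 2 mm. A picture is of the moment at which its call begins: read the wrist's pose just before it. camera_params takes no time and is no camera call; for the wrist camera it gives the pose at the moment of the call.
- env.sign_off(): hands the job in; it is judged then, once.
The state is a dict: "time_s": time; "joint_positions": joint angles; "joint_velocities": joint speeds; "joint_torque": joint torques, N m; "tcp_pos": TCP position; "eef_rot": TCP orientation; "force": force on the tool from outside, world axes, zero at the start; "wrist_torque": the same for the moment, N m; "finger_gap": finger opening in mm; "grasp_force": force on a finger pad.
Only numpy, scipy, OpenCV 4.12 (cv2) and the standard library are available. Lean on these libraries where they do the work, as an engineer would, in place of code of your own. Each camera call takes 0.05 s, during which the arm holds its last target. There are 200 camera calls.

## Working session

There is one attempt and no reset: what is moved stays moved. The work goes in short steps, Python scripts to look and compute and a tool call to move; the robot and the scene stay as the last step left them, time stands still between calls to the robot, and variables do not carry over. Pictures are saved under pics/ and viewed, at most 14 in all, crops included, and the job is handed in when it is done.

Besides the shell and the picture viewer there is one more tool, called after "Request:" as name([rows], argument=value, ...), one row to a line, values as JSON. move_arm: Moves the arm, as the interface text tells. Scaled input: -1 to 1 covers 500 mm each way for a shift and pi rad each way for a turn. Its arguments: {"type":"object","properties":{"deltas":{"type":"array","items":{"type":"array"}},"force":{"type":"number"}},"required":["deltas"]}

```bash
mkdir -p pics; ls; cat > h.py <<'E'
import numpy as np, cv2
from plant import env
def grab(n):
    P=env.camera_params(n); im,d=env.grab_frame(n); return im,d,P
def ray(P,u,v):
    K=np.array(P["camera_matrix"]);R=np.array(P["R"]);t=np.array(P["t"]).ravel()
    return -R.T@t, R.T@np.linalg.solve(K,np.array([u,v,1.]))
def onz(P,u,v,z):
    c,d=ray(P,u,v); return c+d*(z-c[2])/d[2]
def world(P,d):
    K=np.array(P["camera_matrix"]);R=np.array(P["R"]);t=np.array(P["t"]).ravel()
    v,u=np.mgrid[:d.shape[0],:d.shape[1]]
    c=np.stack([(u-K[0,2])/K[0,0]*d,(v-K[1,2])/K[1,1]*d,d],-1)
    return (c-t)@R
def proj(P,X):
    c=np.array(P["R"])@X+np.array(P["t"]).ravel(); p=np.array(P["camera_matrix"])@c; return p[:2]/p[2]
E
python3 - <<'E'
from h import *
np.set_printoptions(precision=2,suppress=True)
for n in ["scene","side"]:
    im,d,P=grab(n); cv2.imwrite(f"pics/{n}0.png",im); np.savez(f"{n}0.npz",im=im,d=d,**P)
    print(n,ray(P,320,200), P["camera_matrix"])
s=env.state();print(s["eef_rot"],s["force"],s["time_s"])
E
```

```text
pics
scene (array([1602.28,  392.88,  844.22]), array([-0.78, -0.31, -0.55])) [[502.83   0.   322.59]
 [  0.   502.83 195.76]
 [  0.     0.     1.  ]]
side (array([ 498.78, -926.2 ,  873.59]), array([ 0.03,  0.77, -0.63])) [[363.5    0.   318.51]
 [  0.   363.5  199.61]
 [  0.     0.     1.  ]]
[[-0.93  0.37 -0.  ]
 [ 0.37  0.93 -0.  ]
 [ 0.   -0.   -1.  ]] [-0.46 -0.27 -0.43] 0.1
```

View pics/scene0.png

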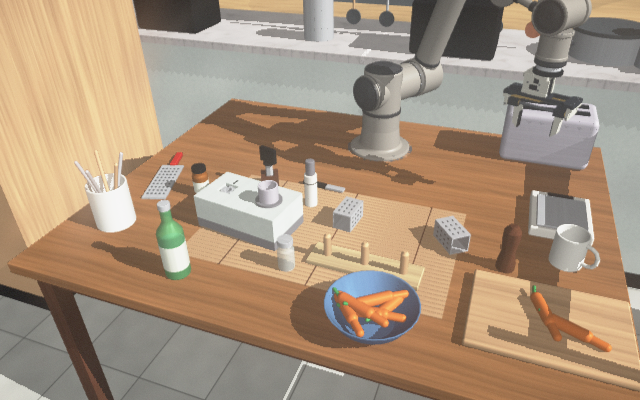

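View pics/side0.png

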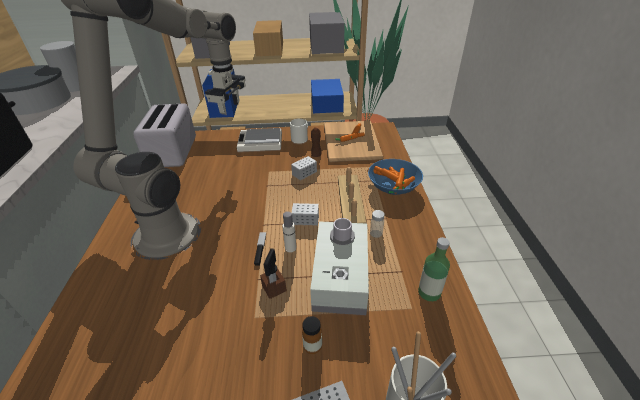

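The scene view shows the housing (250,205), the tube (268,190), the key (268,165), the pusher (310,185) and inserts at (348,213) and (452,233). The rack pegs are at (327,245), (365,252) and (404,262). The side view shows the screw at (341,272). I see only two inserts.

```bash
python3 - <<'E'
from h import *
np.set_printoptions(precision=1,suppress=True)
D={}
for n in ["scene","side"]:
    D[n]=np.load(n+"0.npz")
def pts(n,box,zlo,zhi,f=None):
    q=D[n];W=world(q,q["d"]);u0,v0,u1,v1=box
    m=np.zeros(q["d"].shape,bool);m[v0:v1,u0:u1]=1
    m&=(W[...,2]>zlo)&(W[...,2]<zhi)&(q["d"]>0)
    hsv=cv2.cvtColor(q["im"],cv2.COLOR_BGR2HSV)
    if f: m&=f(hsv)
    return W[m]
def rep(name,p,rect=True):
    if len(p)<4: print(name,len(p));return
    r=cv2.minAreaRect(p[:,:2].astype(np.float32))
    print(name,len(p),"med",np.median(p,0),"rect c",np.array(r[0]),"sz",np.array(r[1]),"ang",round(r[2],1),"zmax",p[:,2].max())
rep("housing scene",pts("scene",(185,170,305,250),94,106))
rep("housing side",pts("side",(300,215,380,315),94,106))
rep("tube scene",pts("scene",(250,175,285,215),143,156))
rep("tube side",pts("side",(322,212,362,250),143,156))
rep("key paddle scene",pts("scene",(255,140,280,180),70,160))
rep("key paddle side",pts("side",(258,240,285,290),70,160))
rep("key top side",pts("side",(258,240,285,290),138,160))
rep("holder side",pts("side",(255,255,290,300),44,56))
rep("holder scene",pts("scene",(250,155,285,200),44,56))
rep("pusher scene",pts("scene",(298,155,322,210),30,160))
rep("pusher side",pts("side",(278,208,300,255),30,160))
rep("pusher knobtop side",pts("side",(278,208,300,255),142,156))
rep("insA top scene",pts("scene",(330,195,368,232),48,60))
rep("insA top side",pts("side",(288,200,322,228),48,60))
rep("insB top scene",pts("scene",(430,210,475,255),48,60))
rep("insB top side",pts("side",(288,152,322,182),48,60))
for i,b in enumerate([(318,228,336,262),(356,236,374,270),(395,246,413,280)]): rep(f"peg{i} top",pts("scene",b,70,86)); rep(" shaft",pts("scene",b,30,70))
rep("rack",pts("scene",(300,225,430,290),10,20))
rep("salt",pts("scene",(272,230,300,275),20,95)); rep("pepper",pts("scene",(495,220,525,280),20,135));rep("spice",pts("scene",(188,160,212,200),20,105))
im=D["side"]["im"][200:320,240:400];cv2.imwrite("pics/c1.png",cv2.resize(im,None,fx=5,fy=5,interpolation=cv2.INTER_CUBIC))
E
```

```text
housing scene 2484 med [ 602.1 -231.1   99.9] rect c [ 584.8 -216.1] sz [353.6 325.1] ang 29.6 zmax 105.98632031894039
housing side 3263 med [ 576.  -253.2   99.6] rect c [ 581.1 -223.8] sz [264.2 150.1] ang 82.0 zmax 105.99795484014697
tube scene 129 med [ 596.6 -152.4  147.5] rect c [ 595.  -151.5] sz [55.6 50.3] ang 25.9 zmax 152.09717320346996
tube side 103 med [ 590.5 -157.6  148.5] rect c [ 590.2 -156.1] sz [51.3 53.7] ang 8.0 zmax 152.02158217379008
key paddle scene 308 med [ 391.8 -252.3  116.2] rect c [ 389.1 -254.8] sz [66.9 23.2] ang 75.9 zmax 143.6361442356696
key paddle side 268 med [ 385.1 -266.1  122.6] rect c [ 387.2 -260.4] sz [61.5 22.3] ang 72.7 zmax 144.1008188919154
key top side 79 med [ 382.2 -261.5  141.1] rect c [ 382.6 -258.4] sz [60.1 12.2] ang 72.7 zmax 144.1008188919154
holder side 217 med [ 385.4 -267.4   50.3] rect c [ 382.6 -259.5] sz [55.  54.5] ang 26.1 zmax 55.379002459533936
holder scene 146 med [ 395.6 -250.4   50.5] rect c [ 385.6 -254.2] sz [63.  52.9] ang 26.0 zmax 55.75308064766913
pusher scene 538 med [445.  -89.8  88.6] rect c [486.8 -93.3] s
[... 1060 characters left out ...]
 49.7] rect c [664.8 138.5] sz [14.2 18.9] ang 9.0 zmax 69.8446943279222
peg2 top 45 med [664.3 237.8  75.7] rect c [662.3 237.9] sz [15.9 18. ] ang 34.4 zmax 83.26935302584485
 shaft 129 med [668.1 238.5  54.3] rect c [699.7 238.2] sz [89.  19.4] ang 1.8 zmax 69.97500302049903
rack 1911 med [660.4 121.1  14.8] rect c [610.3 137.4] sz [290.9 182.5] ang 88.9 zmax 19.918930298153537
salt 635 med [731.9 -48.2  57.9] rect c [680.1 -78.1] sz [151.6  51. ] ang 29.9 zmax 93.68233445561033
pepper 760 med [556.3 468.6  78.2] rect c [571.6 468.3] sz [85.3 62.1] ang 15.9 zmax 132.30774418149355
spice 596 med [ 510.9 -422.9   92.8] rect c [ 561.8 -384.9] sz [225.9  53.2] ang 36.6 zmax 104.98555103416345
```

View pics/c1.png

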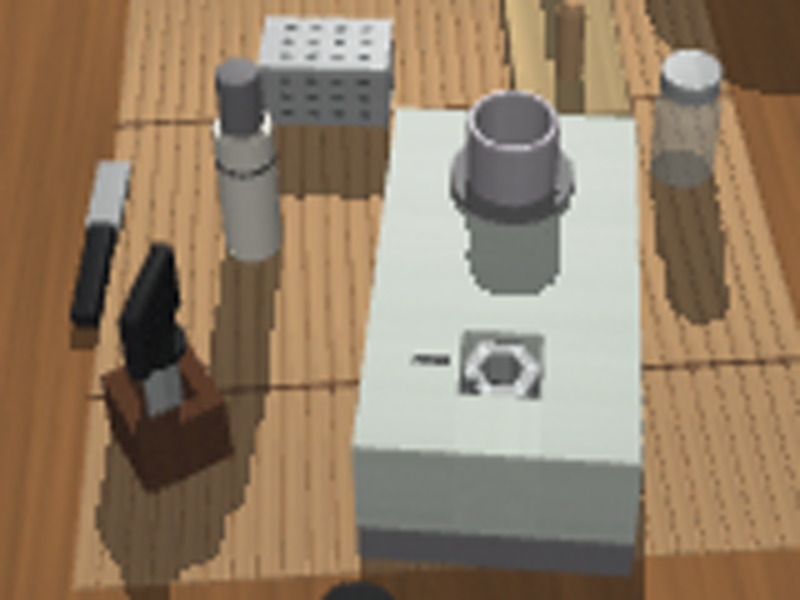

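The crop shows the key upright in its holder at (150,380), the screw socket at (503,368) with the mark line to its left, the pusher at (245,160) and the salt jar at (685,120). The sizes and heights agree with the task text. I'm setting out towards the screw, lifting first.

Request:
move_arm([
  [[0,0,-0.1],[0,0,0],1],
  [[0,0,-0.1],[0,0,0],1],
  [[-0.098,-0.052,0],[0,0,0],1],
  [[-0.098,-0.052,0],[0,0,0],1],
  [[-0.098,-0.052,0],[0,0,0],1],
  [[-0.098,-0.052,0],[0,0,0],1],
  [[-0.098,-0.052,0],[0,0,0],1],
  [[-0.098,-0.052,0],[0,0,0],1],
  [[-0.098,-0.052,0],[0,0,0],1],
  [[-0.098,-0.052,0],[0,0,0],1],
])

```text
time_s: 1.35
tcp_pos: [481.8, 149.5, 326.5]
eef_rot: [[-0.93, 0.367, -0.0], [0.367, 0.93, 0.0], [0.0, -0.0, -1.0]]
force: [0.6, -0.0, -0.2]
finger_gap: 92.0
grasp_force: 0.0
```

```bash
cat >> h.py <<'E'
from scipy.spatial.transform import Rotation as Ro
def down(yd):
    a=np.radians(yd); y=np.array([np.cos(a),np.sin(a),0]); z=np.array([0,0,-1.]); return np.column_stack([np.cross(y,z),y,z])
def tilt(dirdeg,t,flip=1):
    "tool z tilted t deg from down toward heading dirdeg; y horizontal"
    a=np.radians(dirdeg); r=np.array([np.cos(a),np.sin(a),0]); t=np.radians(t)
    z=r*np.sin(t)-np.array([0,0,np.cos(t)]); y=flip*np.array([-r[1],r[0],0]); return np.column_stack([np.cross(y,z),y,z])
def st():
    s=env.state(); return s,np.array(s["tcp_pos"]),np.array(s["eef_rot"])
def plan(p,R,p0=None,R0=None):
    "turn in place first, then shift: prints units"
    np.set_printoptions(precision=4,suppress=True)
    s,pp,RR=st(); p0=pp if p0 is None else p0; R0=RR if R0 is None else R0
    w=Ro.from_matrix(R0.T@R).as_rotvec()/np.pi; sh=R.T@(np.array(p)-p0)/500
    print("turn",w,"rows",np.linalg.norm(w)/0.058,"| shift",sh,"rows",np.linalg.norm(sh)/0.12)
    return np.array(p),R
def show():
    np.set_printoptions(precision=3,suppress=True)
    s,p,R=st(); print(s["time_s"],"tcp",p,"q",np.array(s["joint_positions"]),"F",np.array(s["force"]),"gap",s["finger_gap"],s["grasp_force"]);print(R.round(3).tolist())
    import json; open("log.jsonl","a").write(json.dumps([list(map(float,s["joint_positions"])),p.tolist(),R.tolist()])+"\n")
E
python3 - <<'E'
from h import *
show()
P=env.camera_params("wrist"); s,p,R=st()
c=-np.array(P["R"]).T@np.array(P["t"]).ravel(); print("cam in tool",R.T@(c-p)); print(R.T@np.array(P["R"]).T,P["camera_matrix"])
plan([500,-290,330],down(-20))
E
```

```text
1.35 tcp [481.78  149.458 326.464] q [ 0.149  0.245  1.387  0.     1.51  -1.046] F [ 0.646 -0.039 -0.192] gap 92.03818425866415 0.0
[[-0.93, 0.367, -0.0], [0.367, 0.93, 0.0], [0.0, -0.0, -1.0]]
cam in tool [  80.245   -0.109 -157.232]
[[ 0.001 -0.956 -0.294]
 [ 1.     0.001  0.001]
 [-0.001 -0.294  0.956]] [[328.74    0.    316.45 ]
 [  0.    328.74  202.667]
 [  0.      0.      1.   ]]
turn [-0.0001 -0.0001  0.4915] rows 8.47349905993115 | shift [-0.8134  0.3349 -0.0071] rows 7.3308340029554335
```

Request:
move_arm([
  [[0,0,0],[0,0,0.0546],1],
  [[0,0,0],[0,0,0.0546],1],
  [[0,0,0],[0,0,0.0546],1],
  [[0,0,0],[0,0,0.0546],1],
  [[0,0,0],[0,0,0.0546],1],
  [[0,0,0],[0,0,0.0546],1],
  [[0,0,0],[0,0,0.0546],1],
  [[0,0,0],[0,0,0.0546],1],
  [[0,0,0],[0,0,0.0546],1],
])

```text
time_s: 2.48
tcp_pos: [480.8, 151.0, 326.3]
eef_rot: [[0.347, 0.938, -0.001], [0.938, -0.347, -0.0], [-0.0, -0.001, -1.0]]
force: [0.3, 0.2, -0.2]
finger_gap: 91.5
grasp_force: 0.0
```

Request:
move_arm([
  [[-0.104,0.051,0],[0,0,0],1],
  [[-0.104,0.051,0],[0,0,0],1],
  [[-0.104,0.051,0],[0,0,0],1],
  [[-0.104,0.051,0],[0,0,0],1],
  [[-0.104,0.051,0],[0,0,0],1],
  [[-0.104,0.051,0],[0,0,0],1],
  [[-0.104,0.051,0],[0,0,0],1],
  [[0,0,0],[0,0,0],1],
  [[0,0,0],[0,0,0],1],
])

```text
time_s: 3.6
tcp_pos: [524.1, -251.6, 326.1]
eef_rot: [[0.342, 0.94, -0.001], [0.94, -0.342, 0.001], [0.001, -0.001, -1.0]]
force: [-0.6, 0.8, -0.3]
finger_gap: 91.7
grasp_force: 0.0
```

```bash
python3 - <<'E'
from h import *
show()
im,d,P=grab("wrist"); cv2.imwrite("pics/w1.png",im); np.savez("w1.npz",im=im,d=d,**P)
print(proj(P,np.array([570,-293,96.])),proj(P,np.array([592,-154,150.])),proj(P,np.array([383,-258,142.])))
E
```

```text
3.6 tcp [ 524.138 -251.579  326.124] q [-0.58   0.4    1.167  0.001  1.576 -0.23 ] F [-0.626  0.793 -0.34 ] gap 91.70045694185382 0.0
[[0.342, 0.94, -0.001], [0.94, -0.342, 0.001], [0.001, -0.001, -1.0]]
[363.966 190.35 ] [349.583  62.672] [199.693 227.815]
```

View pics/w1.png

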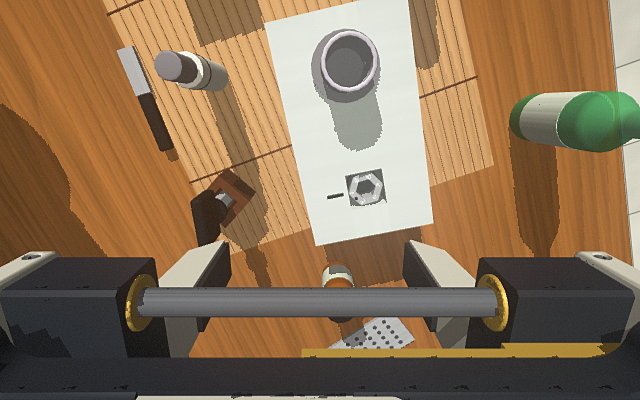

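Wrist view: screw at about (366,188), mark line at (335,195), tube rim at (350,63), key paddle at (205,215) and pusher at (190,70). This agrees with the earlier projections. Next I measure the housing angle, socket angle and dot.

```bash
python3 - <<'E'
from h import *
np.set_printoptions(precision=2,suppress=True)
q=np.load("w1.npz");im=q["im"];d=q["d"];W=world(q,d)
m=((abs(W[...,2]-100)<4)&(im.min(2)>150)).astype(np.uint8);m[240:]=0
n,l,s,c=cv2.connectedComponentsWithStats(m);k=1+s[1:,4].argmax()
ct=max(cv2.findContours((l==k).astype(np.uint8),0,2)[0],key=cv2.contourArea)
p=np.array([onz(q,*x[0],100)[:2] for x in ct],np.float32)
r=cv2.minAreaRect(p);print("housing",r)
# tube rim outer: depth z~150
m=((abs(W[...,2]-150)<4)).astype(np.uint8);m[:, :300]=0;m[120:]=0;m[:,400:]=0
v,u=np.nonzero(m);pp=np.array([onz(q,a,b,150)[:2] for a,b in zip(u,v)],np.float32);print("tube",cv2.minEnclosingCircle(pp),len(pp))
# screw: orthorectify at z=96 0.1mm... 4px/mm
c0=np.array([570,-293.]);S=8;N=60*S
X=np.array([[proj(q,np.array([c0[0]+(i/S-30),c0[1]+(j/S-30),96.])) for i in (0,N)] for j in (0,N)]).reshape(4,2).astype(np.float32)
H=cv2.getPerspectiveTransform(X,np.array([[0,0],[N,0],[0,N],[N,N]],np.float32))
o=cv2.flip(cv2.warpPerspective(im,H,(N,N),flags=cv2.INTER_CUBIC),0) # up=+y,right=+x
cv2.imwrite("pics/screw.png",o)
np.set_printoptions(precision=0,linewidth=250)
E
```

```text
housing ((582.0422973632812, -221.91293334960938), (259.4017639160156, 149.6993865966797), 81.98983001708984)
tube ((591.3770141601562, -153.07833862304688), 26.807161331176758) 862
```

View pics/screw.png

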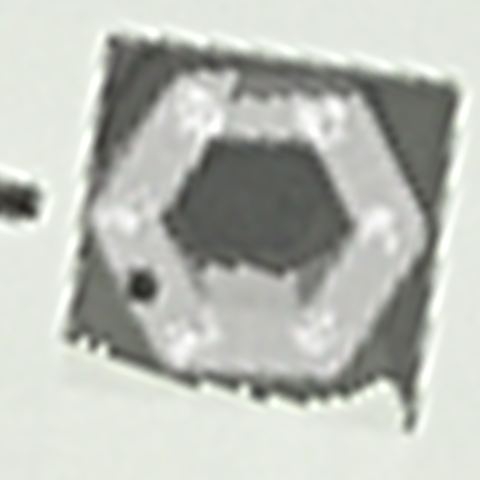

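```bash
python3 - <<'E'
from h import *
np.set_printoptions(precision=2,suppress=True)
q=np.load("w1.npz");im=q["im"];d=q["d"];W=world(q,d)
b=np.zeros(d.shape,bool);b[165:250,180:260]=1
for lo,hi in [(137,147),(46,55)]:
    p=W[b&(W[...,2]>lo)&(W[...,2]<hi)];print(len(p),p.mean(0),cv2.minAreaRect(p[:,:2].astype(np.float32)))
plan([383,-258,200],down(-17.3))
E
```

```text
566 [ 385.12 -252.09  140.33] ((384.54620361328125, -253.06422424316406), (55.04140853881836, 13.496710777282715), 74.18336486816406)
718 [ 395.06 -254.08   49.9 ] ((383.4375, -255.241943359375), (54.46646499633789, 53.78349304199219), 27.351911544799805)
turn [-0.0002 -0.0002 -0.0147] rows 0.25289608908375677 | shift [-0.0974 -0.2656  0.2531] rows 3.1631736143132314
```

Request:
move_arm([
  [[0,0,0],[0,0,-0.019],0.2],
  [[-0.03,-0.089,0.08],[0,0,0],0.2],
  [[-0.03,-0.089,0.08],[0,0,0],0.2],
  [[-0.03,-0.089,0.08],[0,0,0],0.2],
  [[0,0,0.05],[0,0,0],0.2],
  [[0,0,0.05],[0,0,0],0],
  [[0,0,0.05],[0,0,0],0],
  [[0,0,0.052],[0,0,0],0],
  [[0,0,0],[0,0,0],0],
  [[0,0,0],[0,0,0],0],
])

```text
time_s: 4.9
tcp_pos: [384.3, -256.8, 106.8]
eef_rot: [[0.284, 0.959, 0.001], [0.959, -0.284, -0.001], [-0.001, 0.001, -1.0]]
force: [0.3, 0.3, -0.0]
finger_gap: 45.4
grasp_force: 0.0
```

Request:
move_arm([
  [[0,0,0],[0,0,0],-1],
  [[0,0,0],[0,0,0],-1],
  [[0,0,0],[0,0,0],-1],
  [[0,0,0],[0,0,0],-1],
  [[0,0,0],[0,0,0],-1],
  [[0,0,0],[0,0,0],-1],
], force=45)

```text
time_s: 5.65
tcp_pos: [383.7, -257.3, 105.9]
eef_rot: [[0.285, 0.958, 0.0], [0.958, -0.285, -0.0], [-0.0, 0.0, -1.0]]
force: [-0.4, -0.5, 2.7]
finger_gap: 13.9
grasp_force: 45.0
```

```bash
python3 - <<'E'
from h import *
show()
im,d,P=grab("wrist"); cv2.imwrite("pics/w2.png",im[:, :]); np.savez("w2.npz",im=im,d=d,**P)
E
```

```text
5.65 tcp [ 383.651 -257.294  105.865] q [-0.757  0.374  1.86   0.     0.908 -0.468] F [-0.362 -0.532  2.658] gap 13.866786291401239 44.97096598148346
[[0.285, 0.958, 0.0], [0.958, -0.285, -0.0], [-0.0, 0.0, -1.0]]
```

View pics/w2.png

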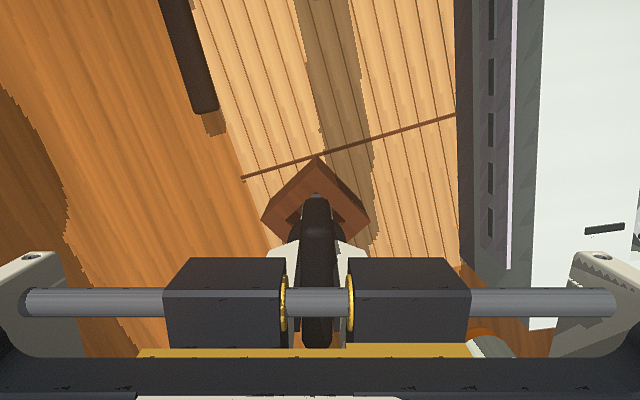

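The view shows the paddle gripped between the pads, upright over the holder (317,190), with a gap of 13.9 mm. Now lifting and turning.

Request:
move_arm([
  [[0,0,-0.03],[0,0,0],-1],
  [[0,0,-0.05],[0,0,0],-1],
  [[0,0,-0.08],[0,0,0],-1],
  [[0,0,-0.09],[0,0,0],-1],
  [[0,0,0],[0,0,-0.0577],-1],
  [[0,0,0],[0,0,-0.0577],-1],
  [[0,0,0],[0,0,-0.0577],-1],
  [[0,0,0],[0,0,-0.0577],-1],
  [[0,0,0],[0,0,-0.0577],-1],
  [[0,0,0],[0,0,-0.0577],-1],
])

```text
time_s: 6.95
tcp_pos: [383.1, -256.7, 230.0]
eef_rot: [[-0.72, 0.693, -0.001], [0.693, 0.72, 0.001], [0.002, 0.0, -1.0]]
force: [-0.6, 0.6, -1.9]
finger_gap: 13.7
grasp_force: 45.0
```

Request:
move_arm([
  [[0,0,0],[0,0,-0.0577],-1],
  [[0,0,0],[0,0,-0.0577],-1],
  [[0,0,0],[0,0,-0.0577],-1],
  [[0,0,0],[0,0,-0.0577],-1],
  [[0,0,0],[0,0,-0.0577],-1],
  [[0,0,0],[0,0,-0.0577],-1],
  [[0,0,0],[0,0,-0.0577],-1],
  [[0,0,0],[0,0,0],-1],
])

```text
time_s: 7.95
tcp_pos: [383.2, -256.8, 230.1]
eef_rot: [[-0.88, -0.475, -0.001], [-0.475, 0.88, 0.001], [0.0, 0.001, -1.0]]
force: [0.5, -0.6, -2.0]
finger_gap: 13.8
grasp_force: 45.0
```

```bash
python3 - <<'E'
from h import *
show(); s,p,R=st()
im,d,P=grab("wrist"); cv2.imwrite("pics/w3.png",im); np.savez("w3.npz",im=im,d=d,**P)
W=(world(P,d)-p)@R
np.set_printoptions(precision=1,suppress=True)
m=(abs(W[...,1])<12)&(W[...,2]<-30)&(W[...,2]>-42); 
w=W[m];print("paddle top",len(w),w.min(0),w.max(0))
h=np.histogram(w[:,0],bins=np.arange(-45,45,5));print(h)
# shank points below
m=(abs(W[...,1])<14)&(abs(W[...,0])<30)&(W[...,2]>28)&(W[...,2]<90);w=W[m];print("shank",len(w))
for z in range(28,92,8):
    k=w[(w[:,2]>=z)&(w[:,2]<z+8)]
    if len(k)>5: print(z,k.min(0),k.max(0))
plan([572.2,-291.3,p[2]],down(118.5))
E
```

```text
7.95 tcp [ 383.236 -256.801  230.12 ] q [-0.757  0.223  1.682  0.     1.238 -2.823] F [ 0.461 -0.603 -1.987] gap 13.836681333594397 44.9676650762558
[[-0.88, -0.475, -0.001], [-0.475, 0.88, 0.001], [0.0, 0.001, -1.0]]
paddle top 3318 [-26.7 -12.  -42. ] [ 32.1  12.  -30. ]
(array([  0,   0,   0,  40, 257, 290, 287,  58,   0,   8, 426, 599, 362,
       383, 413, 195,   0]), array([-45, -40, -35, -30, -25, -20, -15, -10,  -5,   0,   5,  10,  15,
        20,  25,  30,  35,  40]))
shank 104
52 [  2.  -11.1  55.6] [ 4.2 11.3 59.5]
60 [  2.  -10.7  60.1] [ 3.9 11.6 66.9]
68 [  1.5 -11.1  68. ] [ 4.1 11.8 76. ]
76 [  2.  -11.2  77.4] [12.  11.6 83.9]
84 [  1.7 -10.9  84.3] [12.  11.8 89. ]
turn [ 0.0004 -0.0001 -0.0015] rows 0.02612836688473707 | shift [-0.2992 -0.2408  0.0002] rows 3.2005001877107833
```

Request:
move_arm([
  [[-0.0762,-0.0602,0],[0,0,0],-1],
  [[-0.0762,-0.0602,0],[0,0,0],-1],
  [[-0.0762,-0.0602,0],[0,0,0],-1],
  [[-0.0762,-0.0602,0],[0,0,0],-1],
  [[0,0,0.068],[0,0,0],-1],
  [[0,0,0],[0,0,0],-1],
  [[0,0,0],[0,0,0],-1],
])

```text
time_s: 8.88
tcp_pos: [574.7, -290.5, 197.5]
eef_rot: [[-0.88, -0.475, 0.0], [-0.475, 0.88, -0.0], [-0.0, -0.0, -1.0]]
force: [0.2, -0.4, -1.9]
finger_gap: 13.6
grasp_force: 45.0
```

```bash
python3 - <<'E'
from h import *
show(); s,p,R=st()
im,d,P=grab("wrist"); np.savez("w4.npz",im=im,d=d,**P)
a=proj(P,p+R@np.array([2.5,.2,94]));b=proj(P,np.array([572.2,-291.3,96.]));print(a,b)
u,v=b.astype(int); cv2.imwrite("pics/w4.png",cv2.resize(im[max(v-70,0):v+60,u-100:u+100],None,fx=4,fy=4,interpolation=cv2.INTER_CUBIC)); print(u-100,max(v-70,0))
E
```

```text
8.875 tcp [ 574.724 -290.493  197.482] q [-0.587  0.585  1.209  0.     1.347 -2.653] F [ 0.21  -0.392 -1.854] gap 13.635983387091967 44.96902406215668
[[-0.88, -0.475, 0.0], [-0.475, 0.88, -0.0], [-0.0, -0.0, -1.0]]
[316.109 202.879] [316.495 200.054]
216 130
```

View pics/w4.png

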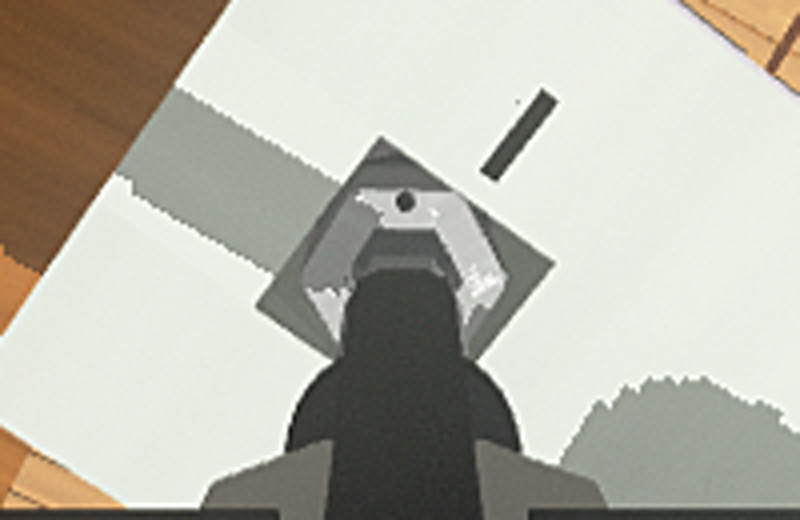

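The tip hangs centred over the socket, and the socket flats line up with the paddle. Descending.

Request:
move_arm([
  [[0,0,0.012],[0,0,0],-1],
  [[0,0,0.012],[0,0,0],-1],
  [[0,0,0.012],[0,0,0],-1],
  [[0,0,0.012],[0,0,0],-1],
  [[0,0,0.012],[0,0,0],-1],
  [[0,0,0],[0,0,0],-1],
])

```text
time_s: 9.68
tcp_pos: [574.4, -290.6, 165.9]
eef_rot: [[-0.879, -0.476, -0.001], [-0.476, 0.879, 0.0], [0.001, 0.001, -1.0]]
force: [-2.7, -2.2, -4.0]
finger_gap: 13.1
grasp_force: 45.0
```

Request:
move_arm([
  [[0,-0.0009,0],[0,0,0.0556],-1],
  [[0,-0.0009,0],[0,0,0.0556],-1],
  [[0,-0.0009,0],[0,0,0.0556],-1],
  [[0,-0.0009,0],[0,0,0.0556],-1],
  [[0,-0.0009,0],[0,0,0.0556],-1],
  [[0,-0.0009,0],[0,0,0.0556],-1],
  [[0,-0.0009,0],[0,0,0.0556],-1],
  [[0,-0.0009,0],[0,0,0.0556],-1],
  [[0,-0.0009,0],[0,0,0.0556],-1],
  [[0,-0.0009,0],[0,0,0.0556],-1],
], force=50)

```text
time_s: 10.92
tcp_pos: [573.3, -293.2, 166.0]
eef_rot: [[-0.31, 0.951, -0.002], [0.951, 0.31, 0.002], [0.003, -0.001, -1.0]]
force: [-3.1, 1.7, -1.6]
finger_gap: 13.8
grasp_force: 50.0
```

```bash
python3 - <<'E'
from h import *
show(); s,p,R=st(); print(s["wrist_torque"], p+R@np.array([2.5,.2,94]))
E
```

```text
10.925 tcp [ 573.308 -293.226  165.965] q [-0.592  0.61   1.253  0.001  1.282 -0.908] F [-3.139  1.65  -1.639] gap 13.842776511958267 49.97589111328125
[[-0.31, 0.951, -0.002], [0.951, 0.31, 0.002], [0.003, -0.001, -1.0]]
[0.133 0.728 0.188] [ 572.562 -290.584   71.972]
```

Turning works with low forces. Continuing.

Request:
move_arm([
  [[0,-0.0009,0],[0,0,0.0556],-1],
  [[0,-0.0009,0],[0,0,0.0556],-1],
  [[0,-0.0009,0],[0,0,0.0556],-1],
  [[0,-0.0009,0],[0,0,0.0556],-1],
  [[0,-0.0009,0],[0,0,0.0556],-1],
  [[0,-0.0009,0],[0,0,0.0556],-1],
  [[0,-0.0009,0],[0,0,0.0556],-1],
  [[0,-0.0009,0],[0,0,0.0556],-1],
  [[0,-0.0009,0],[0,0,0.0556],-1],
  [[0,-0.0009,0],[0,0,0.0556],-1],
])

```text
time_s: 12.18
tcp_pos: [571.0, -292.1, 166.0]
eef_rot: [[0.99, 0.139, 0.001], [0.139, -0.99, 0.0], [0.001, -0.0, -1.0]]
force: [1.6, -0.9, -4.7]
finger_gap: 13.8
grasp_force: 50.0
```

Request:
move_arm([
  [[0,-0.0009,0],[0,0,0.0556],-1],
  [[0,-0.0009,0],[0,0,0.0556],-1],
  [[0,-0.0009,0],[0,0,0.0556],-1],
  [[0,-0.0009,0],[0,0,0.0556],-1],
  [[0,-0.0009,0],[0,0,0.0556],-1],
  [[0,-0.0009,0],[0,0,0.0556],-1],
  [[0,-0.0009,0],[0,0,0.0556],-1],
  [[0,-0.0009,0],[0,0,0.0556],-1],
  [[0,-0.0009,0],[0,0,0.0556],-1],
  [[0,-0.0009,0],[0,0,0.0556],-1],
])

```text
time_s: 13.42
tcp_pos: [572.5, -290.1, 166.0]
eef_rot: [[-0.037, -0.999, -0.001], [-0.999, 0.037, -0.001], [0.001, 0.0, -1.0]]
force: [-3.1, -4.5, -4.4]
finger_gap: 13.9
grasp_force: 50.0
```

Request:
move_arm([
  [[0,-0.0009,0],[0,0,0.0556],-1],
  [[0,0,0],[0,0,0],-1],
  [[0,0,0],[0,0,0],-0.4],
  [[0,0,0],[0,0,0],-0.4],
  [[0,0,0],[0,0,0],-0.4],
  [[0,0,-0.06],[0,0,0],-0.4],
  [[0,0,-0.06],[0,0,0],0],
  [[0,0,0],[0,0,0],0],
])

```text
time_s: 14.42
tcp_pos: [574.3, -289.7, 229.6]
eef_rot: [[-0.204, -0.979, 0.005], [-0.979, 0.204, -0.003], [0.002, -0.006, -1.0]]
force: [0.1, 0.2, -0.2]
finger_gap: 42.2
grasp_force: 0.0
```

```bash
python3 - <<'E'
from h import *
show(); s,p,R=st()
im,d,P=grab("wrist"); np.savez("w5.npz",im=im,d=d,**P); cv2.imwrite("pics/w5.png",im[80:340,150:500])
W=world(P,d);b=np.zeros(d.shape,bool);b[80:340,150:500]=1
m=b&(abs(W[...,2]-202)<5);k=W[m];print(len(k),cv2.minAreaRect(k[:,:2].astype(np.float32)),k.mean(0))
E
```

```text
14.425 tcp [ 574.311 -289.682  229.594] q [-0.586  0.56   1.165  0.     1.411  2.76 ] F [ 0.067  0.157 -0.245] gap 42.23157216853598 0.0
[[-0.204, -0.979, 0.005], [-0.979, 0.204, -0.003], [0.002, -0.006, -1.0]]
1989 ((571.9298095703125, -291.599853515625), (59.43962478637695, 13.930116653442383), 78.57632446289062) [ 571.484 -293.495  200.582]
```

View pics/w5.png

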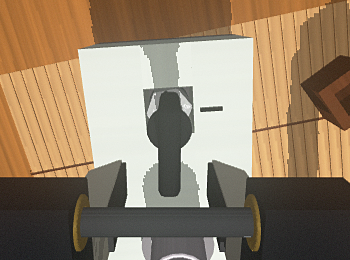

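Request:
move_arm([
  [[0,0,0],[0,0,-0.0557],0],
  [[0,0,0],[0,0,-0.0557],0],
  [[0,0,0],[0,0,-0.0557],0],
  [[0,0,0],[0,0,-0.0557],0],
  [[0,0,0],[0,0,-0.0557],0],
  [[0,0,0],[0,0,-0.0557],0],
  [[0,0,0],[0,0,-0.0557],0],
  [[0,0,0],[0,0,-0.0557],0],
  [[0,0,0],[0,0,-0.0557],0],
  [[0,0,0],[0,0,-0.0557],0],
])

```text
time_s: 15.72
tcp_pos: [572.6, -288.7, 224.8]
eef_rot: [[1.0, -0.021, -0.002], [-0.021, -1.0, 0.002], [-0.002, -0.002, -1.0]]
force: [0.8, 1.5, 0.1]
finger_gap: 45.7
grasp_force: 0.0
```

Request:
move_arm([
  [[0,0,0],[0,0,-0.0557],0],
  [[0,0,0],[0,0,-0.0557],0],
  [[0,0,0],[0,0,-0.0557],0],
  [[0,0,0],[0,0,-0.0557],0],
  [[0,0,0],[0,0,-0.0557],0],
  [[0,0,0],[0,0,-0.0557],0],
  [[0,0,0],[0,0,-0.0557],0],
  [[0,0,0],[0,0,-0.0557],0],
  [[-0.0047,-0.004,0],[0,0,0],0],
  [[0,0,0],[0,0,0],0],
])

```text
time_s: 16.98
tcp_pos: [570.2, -291.1, 225.9]
eef_rot: [[0.2, 0.98, -0.001], [0.98, -0.2, 0.001], [0.001, -0.001, -1.0]]
force: [-0.4, 0.1, 0.2]
finger_gap: 45.8
grasp_force: 0.0
```

Request:
move_arm([
  [[0,0,0.06],[0,0,0],-0.3],
  [[0,0,0.06],[0,0,0],-0.4],
  [[0,0,0.007],[0,0,0],-0.4],
  [[0,0,0],[0,0,0],-1],
  [[0,0,0],[0,0,0],-1],
  [[0,0,0],[0,0,0],-1],
  [[0,0,0],[0,0,0],-1],
])

```text
time_s: 17.85
tcp_pos: [571.8, -291.6, 164.6]
eef_rot: [[0.196, 0.981, 0.004], [0.981, -0.196, -0.002], [-0.001, 0.004, -1.0]]
force: [3.2, 0.6, 2.5]
finger_gap: 14.1
grasp_force: 50.0
```

```bash
python3 - <<'E'
from h import *
show(); s,p,R=st(); print(s["wrist_torque"],np.degrees(np.arctan2(R[1,1],R[0,1])))
E
```

```text
17.85 tcp [ 571.8   -291.646  164.649] q [-0.591  0.603  1.268  0.001  1.266 -0.394] F [3.157 0.64  2.483] gap 14.07350231696473 49.97598052024841
[[0.196, 0.981, 0.004], [0.981, -0.196, -0.002], [-0.001, 0.004, -1.0]]
[-0.244 -0.822 -0.019] -11.329129684217262
```

Turn 85° with the key centred this time, then small steps to the stop.

Request:
move_arm([
  [[0,0,0],[0,0,0.0556],-1],
  [[0,0,0],[0,0,0.0556],-1],
  [[0,0,0],[0,0,0.0556],-1],
  [[0,0,0],[0,0,0.0556],-1],
  [[0,0,0],[0,0,0.0556],-1],
  [[0,0,0],[0,0,0.0556],-1],
  [[0,0,0],[0,0,0.0556],-1],
  [[0,0,0],[0,0,0.0556],-1],
  [[0,0,0],[0,0,0],-1],
])

```text
time_s: 18.98
tcp_pos: [571.8, -291.5, 164.6]
eef_rot: [[1.0, -0.023, 0.004], [-0.023, -1.0, -0.002], [0.004, 0.002, -1.0]]
force: [4.1, -0.3, 5.7]
finger_gap: 13.7
grasp_force: 50.0
```

```bash
python3 - <<'E'
from h import *
s,p,R=st(); print(s["wrist_torque"],np.degrees(np.arctan2(R[1,1],R[0,1])))
E
```

```text
[-0.11738461 -0.96678044 -0.03355125] -91.30454538211873
```

Request:
move_arm([
  [[0,0,0],[0,0,0.012],-1],
  [[0,0,0],[0,0,0.012],-1],
  [[0,0,0],[0,0,0.012],-1],
  [[0,0,0],[0,0,0.012],-1],
  [[0,0,0],[0,0,0.012],-1],
  [[0,0,0],[0,0,0],-1],
])

```text
time_s: 19.73
tcp_pos: [571.8, -291.5, 164.6]
eef_rot: [[0.978, -0.207, 0.004], [-0.207, -0.978, -0.002], [0.004, 0.001, -1.0]]
force: [4.7, -0.6, 6.1]
finger_gap: 13.8
grasp_force: 50.0
```

```bash
python3 - <<'E'
from h import *
s,p,R=st(); print(s["wrist_torque"],np.degrees(np.arctan2(R[1,1],R[0,1])))
E
```

```text
[-0.11784083 -0.99750914  0.14529502] -101.95126711552513
```

Request:
move_arm([
  [[0,0,0],[0,0,0.012],-1],
  [[0,0,0],[0,0,0.012],-1],
  [[0,0,0],[0,0,0],-1],
])

```text
time_s: 20.1
tcp_pos: [571.8, -291.5, 164.6]
eef_rot: [[0.96, -0.28, 0.004], [-0.28, -0.96, -0.002], [0.004, 0.001, -1.0]]
force: [3.6, -0.4, 5.6]
finger_gap: 13.8
grasp_force: 50.0
```

```bash
python3 - <<'E'
from h import *
s,p,R=st(); print(s["wrist_torque"],np.degrees(np.arctan2(R[1,1],R[0,1])))
E
```

```text
[-0.12811555 -1.0092225   0.08441562] -106.27264061029919
```

Request:
move_arm([
  [[0,0,0],[0,0,0.012],-1],
  [[0,0,0],[0,0,0.012],-1],
  [[0,0,0],[0,0,0],-1],
])

```text
time_s: 20.48
tcp_pos: [571.8, -291.5, 164.6]
eef_rot: [[0.936, -0.351, 0.004], [-0.351, -0.936, -0.002], [0.004, 0.0, -1.0]]
force: [5.5, -0.6, 5.6]
finger_gap: 13.9
grasp_force: 50.0
```

```bash
python3 - <<'E'
from h import *
s,p,R=st(); print(s["wrist_torque"],np.degrees(np.arctan2(R[1,1],R[0,1])))
E
```

```text
[-0.10371351 -1.04183621  0.30098344] -110.5760079530221
```

Request:
move_arm([
  [[0,0,0],[0,0,0.012],-1],
  [[0,0,0],[0,0,0.012],-1],
  [[0,0,0],[0,0,0],-1],
])

```text
time_s: 20.85
tcp_pos: [571.8, -291.5, 164.6]
eef_rot: [[0.907, -0.42, 0.003], [-0.42, -0.907, -0.002], [0.004, 0.0, -1.0]]
force: [4.8, -0.2, 5.0]
finger_gap: 13.9
grasp_force: 50.2
```

```bash
python3 - <<'E'
from h import *
s,p,R=st(); print(s["wrist_torque"],np.degrees(np.arctan2(R[1,1],R[0,1])))
im,d,P=grab("scene");cv2.imwrite("pics/s5.png",cv2.resize(im[150:300,150:350],None,fx=4,fy=4))
E
```

```text
[-0.12166745 -0.97436688  0.73536342] -114.84028618274047
```

Torque rose to 0.74 N m without further yielding, so the screw is against its stop. I ease off, lift the key out and carry it to the holder.

Request:
move_arm([
  [[0,0,0],[0,0,-0.024],-1],
  [[0,0,-0.03],[0,0,0],-1],
  [[0,0,-0.05],[0,0,0],-1],
  [[0,0,-0.04],[0,0,0],-1],
  [[-0.0943,0.0162,0],[0,0,0],-1],
  [[-0.0943,0.0162,0],[0,0,0],-1],
  [[-0.0943,0.0162,0],[0,0,0],-1],
  [[-0.0943,0.0162,0],[0,0,0],-1],
  [[0,0,0.05],[0,0,0],-1],
  [[0,0,0],[0,0,0],-1],
])

```text
time_s: 22.15
tcp_pos: [380.8, -253.1, 196.6]
eef_rot: [[0.935, -0.353, -0.005], [-0.353, -0.935, 0.004], [-0.006, -0.002, -1.0]]
force: [0.3, 0.1, -1.7]
finger_gap: 13.7
grasp_force: 50.0
```

```bash
python3 - <<'E'
from h import *
show(); s,p,R=st()
im,d,P=grab("wrist"); cv2.imwrite("pics/w6.png",im); np.savez("w6.npz",im=im,d=d,**P)
W=(world(P,d)-p)@R
np.set_printoptions(precision=1,suppress=True)
w=W[(abs(W[...,1])<16)&(W[...,2]<-30)&(W[...,2]>-42)&(abs(W[...,0])<45)];print("paddle",w.min(0),w.max(0))
m=(abs(W[...,1])<16)&(abs(W[...,0])<30)&(W[...,2]>45)&(W[...,2]<90);w=W[m]
for z in range(45,92,9):
    k=w[(w[:,2]>=z)&(w[:,2]<z+9)]
    if len(k)>5: print(z,k.min(0),k.max(0))
print(proj(P,np.array([572,-291.4,96])),proj(P,np.array([383.6,-255.5,51])), proj(P,p+R@np.array([0,0,92.6])))
E
```

```text
22.15 tcp [ 380.779 -253.061  196.613] q [-0.754  0.251  1.743 -0.     1.153  1.178] F [ 0.268  0.06  -1.693] gap 13.73800687490387 49.99701976776123
[[0.935, -0.353, -0.005], [-0.353, -0.935, 0.004], [-0.006, -0.002, -1.0]]
paddle [-28.2 -12.9 -42. ] [ 30.6  13.2 -30. ]
45 [  5.4 -10.4  49.9] [ 6.9 10.5 52.2]
54 [  3.3 -11.4  54.1] [ 6.5 11.6 62.5]
63 [  4.4 -11.2  63.4] [14.4 11.3 71.8]
72 [  4.1 -11.4  72.4] [14.7 11.6 80.9]
81 [  5.1 -11.2  81. ] [15.1 11.4 89.4]
[267.9 -83. ] [318.1 184.3] [316.4 205.5]
```

View pics/w6.png

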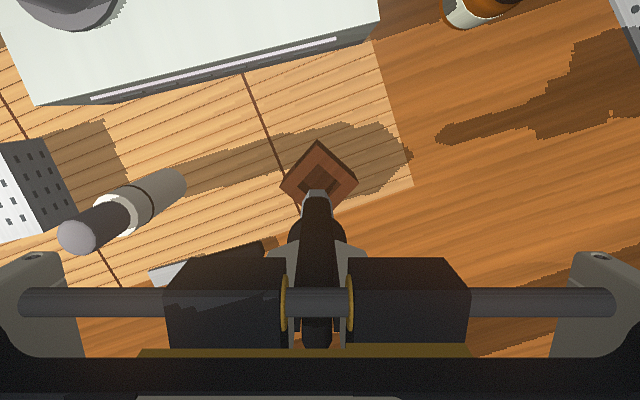

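The key hangs over the holder well (320,183), tilted slightly, with the tip about 5 mm towards the camera. I correct for that and lower it.

Request:
move_arm([
  [[-0.0017,0.003,0],[0,0,0],-1],
  [[0,0,0.04],[0,0,0],-1],
  [[0,0,0.04],[0,0,0],-1],
  [[0,0,0.03],[0,0,0],-1],
  [[0,0,0.03],[0,0,0],-1],
  [[0,0,0.025],[0,0,0],-1],
  [[0,0,0.012],[0,0,0],-1],
  [[0,0,0],[0,0,0],-1],
])

```text
time_s: 23.2
tcp_pos: [381.6, -255.4, 109.6]
eef_rot: [[0.935, -0.355, -0.0], [-0.355, -0.935, 0.0], [-0.0, -0.0, -1.0]]
force: [0.1, 0.9, -1.9]
finger_gap: 13.4
grasp_force: 50.0
```

```bash
python3 - <<'E'
from h import *
show()
E
```

```text
23.2 tcp [ 381.557 -255.447  109.575] q [-0.757  0.364  1.862  0.     0.916  1.177] F [ 0.064  0.872 -1.924] gap 13.380032436662434 49.99691963195801
[[0.935, -0.355, -0.0], [-0.355, -0.935, 0.0], [-0.0, -0.0, -1.0]]
```

Request:
move_arm([
  [[0,0,0.008],[0,0,0],-1],
  [[0,0,0],[0,0,0],-0.5],
  [[0,0,0],[0,0,0],-0.3],
  [[0,0,0],[0,0,0],-0.3],
  [[0,0,0],[0,0,0],-0.3],
  [[0,0,-0.06],[0,0,0],-0.3],
  [[0,0,-0.1],[0,0,0],0],
  [[0,0,-0.12],[0,0,0],1],
  [[0,0,-0.12],[0,0,0],1],
  [[0,0,0],[0,0,0],1],
])

```text
time_s: 24.45
tcp_pos: [383.0, -256.8, 310.3]
eef_rot: [[0.935, -0.355, 0.007], [-0.355, -0.935, -0.007], [0.009, 0.004, -1.0]]
force: [0.5, 0.2, -1.0]
finger_gap: 67.6
grasp_force: 0.0
```

```bash
python3 - <<'E'
from h import *
show()
im,d,P=grab("side");np.savez("side2.npz",im=im,d=d,**P)
a=im[225:325,240:400]
im2,d2,P2=grab("wrist");np.savez("w7.npz",im=im2,d=d2,**P2)
cv2.imwrite("pics/w7.png",np.hstack([cv2.resize(a,(480,300),interpolation=cv2.INTER_CUBIC),cv2.resize(im2[:300],(320,150)).repeat(1,0) if 0 else cv2.copyMakeBorder(cv2.resize(im2,(320,200)),0,100,0,0,0)]))
W=world(P2,d2);print([ (lambda k:(len(k),cv2.minAreaRect(k[:,:2].astype(np.float32)),k[:,2].max()))(W[(W[...,2]>lo)&(W[...,2]<hi)&(abs(W[...,0]-384)<45)&(abs(W[...,1]+256)<45)]) for lo,hi in [(137,150),(46,54)]])
E
```

```text
24.45 tcp [ 382.988 -256.786  310.333] q [-0.757  0.16   1.537  0.     1.434  1.177] F [ 0.522  0.233 -1.02 ] gap 67.5695297307446 0.0
[[0.935, -0.355, 0.007], [-0.355, -0.935, -0.007], [0.009, 0.004, -1.0]]
[(742, ((386.87579345703125, -259.09857177734375), (13.09524154663086, 59.13881301879883), 68.97093963623047), np.float64(143.42059972744954)), (831, ((382.959716796875, -255.64181518554688), (54.140865325927734, 54.196144104003906), 27.148954391479492), np.float64(52.825009275234116))]
```

View pics/w7.png

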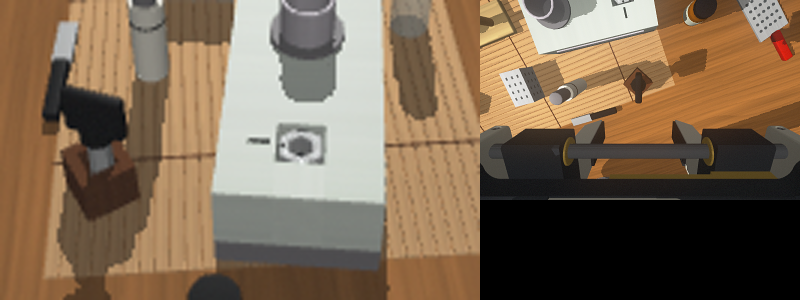

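```bash
python3 - <<'E'
from h import *
np.set_printoptions(precision=2,suppress=True)
for f in ["w7","w1"]:
    q=np.load(f+".npz");W=world(q,q["d"])
    k=W[(W[...,2]>135)&(W[...,2]<150)&(abs(W[...,0]-384)<45)&(abs(W[...,1]+256)<45)]
    c=k[:,:2].mean(0);A=np.c_[k[:,:2]-c,np.ones(len(k))];print(f,np.degrees(np.arctan(np.linalg.lstsq(A,k[:,2],rcond=None)[0][:2])))
q=np.load("side2.npz");im=q["im"]
c=proj(q,np.array([572,-291.4,96.]));print(c)
u,v=c.astype(int);cv2.imwrite("pics/dot.png",cv2.resize(im[v-25:v+25,u-35:u+35],None,fx=8,fy=8,interpolation=cv2.INTER_CUBIC))
plan([430,-101,330],down(-20))
E
```

```text
w7 [0.23 2.08]
w1 [-10.42   2.9 ]
[339.96 272.68]
turn [ 0.0001 -0.0001 -0.5046] rows 8.70010493415786 | shift [ 0.3234 -0.0142 -0.0488] rows 2.727753491379455
```

View pics/dot.png

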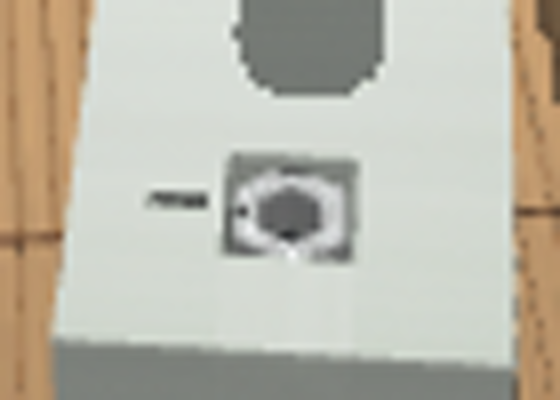

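The dot now points at the housing's line, and the key stands back in its holder. Pusher next.

Request:
move_arm([
  [[0,0,0],[0,0,-0.0561],0.2],
  [[0,0,0],[0,0,-0.0561],0.2],
  [[0,0,0],[0,0,-0.0561],0.2],
  [[0,0,0],[0,0,-0.0561],0.2],
  [[0,0,0],[0,0,-0.0561],0.2],
  [[0,0,0],[0,0,-0.0561],0.2],
  [[0,0,0],[0,0,-0.0561],0.2],
  [[0,0,0],[0,0,-0.0561],0.2],
  [[0,0,0],[0,0,-0.0561],0.2],
  [[0,0,0],[0,0,0],0.2],
])

```text
time_s: 25.8
tcp_pos: [381.0, -255.0, 303.9]
eef_rot: [[0.343, 0.939, -0.003], [0.939, -0.343, 0.003], [0.002, -0.003, -1.0]]
force: [0.0, 0.4, 0.5]
finger_gap: 54.9
grasp_force: 0.0
```

```bash
python3 - <<'E'
from h import *
np.set_printoptions(precision=2,suppress=True)
show()
im,d,P=grab("wrist");np.savez("w8.npz",im=im,d=d,**P)
W=world(P,d);k=W[(abs(W[...,2]-150)<4)&(abs(W[...,0]-430)<40)&(abs(W[...,1]+101)<40)]
print(len(k));
if len(k)>10: print(cv2.minEnclosingCircle(k[:,:2].astype(np.float32)),k.mean(0))
q=np.load("w7.npz");W=world(q,q["d"]);k=W[(abs(W[...,2]-150)<4)&(abs(W[...,0]-430)<40)&(abs(W[...,1]+101)<40)];print(len(k),cv2.minEnclosingCircle(k[:,:2].astype(np.float32)),k.mean(0))
k=W[(abs(W[...,2]-150)<3)&(abs(W[...,0]-591)<40)&(abs(W[...,1]+153)<40)];print("tube",len(k),cv2.minEnclosingCircle(k[:,:2].astype(np.float32)))
plan([430,-101,109],down(-20))
E
```

```text
25.8 tcp [ 380.967 -254.998  303.916] q [-0.757  0.167  1.547  0.     1.432 -0.408] F [0.023 0.445 0.475] gap 54.93783468439161 0.0
[[0.343, 0.939, -0.003], [0.939, -0.343, 0.003], [0.002, -0.003, -1.0]]
345
((428.4569091796875, -100.9322280883789), 12.660865783691406) [ 427.102 -104.596  148.838]
571 ((429.50421142578125, -98.1546859741211), 14.033427238464355) [430.087 -98.707 148.943]
tube 614 ((590.8483276367188, -152.87094116210938), 27.078712463378906)
turn [-0.0009 -0.0004 -0.0009] rows 0.022773149446618506 | shift [ 0.323  -0.0135  0.3904] rows 4.224280327789873
```

Request:
move_arm([
  [[0.1084,-0.0052,0.03],[0,0,0],0],
  [[0.1084,-0.0052,0.03],[0,0,0],0],
  [[0.1084,-0.0052,0.03],[0,0,0],0],
  [[0,0,0.07],[0,0,0],0],
  [[0,0,0.08],[0,0,0],0],
  [[0,0,0.08],[0,0,0],0],
  [[0,0,0.064],[0,0,0],0],
  [[0,0,0],[0,0,0],0],
])

```text
time_s: 26.85
tcp_pos: [427.8, -99.2, 111.6]
eef_rot: [[0.344, 0.939, -0.006], [0.939, -0.344, 0.003], [0.0, -0.006, -1.0]]
force: [-0.5, -0.5, 0.9]
finger_gap: 45.9
grasp_force: 0.0
```

Request:
move_arm([
  [[0,0,0],[0,0,0],-1],
  [[0,0,0],[0,0,0],-1],
  [[0,0,0],[0,0,0],-1],
  [[0,0,0],[0,0,0],-1],
  [[0,0,-0.04],[0,0,0],-1],
  [[0,0,-0.1],[0,0,0],-1],
  [[0,0,-0.1],[0,0,0],-1],
  [[0,0,-0.1],[0,0,0],-1],
  [[0,0,0],[0,0,0],-1],
], force=40)

```text
time_s: 27.98
tcp_pos: [431.2, -100.5, 287.3]
eef_rot: [[0.341, 0.94, 0.008], [0.94, -0.341, -0.003], [-0.0, 0.008, -1.0]]
force: [-0.0, 0.5, -3.0]
finger_gap: 27.3
grasp_force: 40.0
```

```bash
python3 - <<'E'
from h import *
np.set_printoptions(precision=2,suppress=True)
show();s,p,R=st()
im,d,P=grab("wrist");np.savez("w9.npz",im=im,d=d,**P)
W=(world(P,d)-p)@R
m=(np.abs(W[...,0])<40)&(np.abs(W[...,1])<40)&(W[...,2]>3)&(W[...,2]<110);w=W[m];print(len(w))
for z in range(0,112,10):
    k=w[(w[:,2]>=z)&(w[:,2]<z+10)]
    if len(k)>5: print(z,k.min(0),k.max(0))
w=W[(np.abs(W[...,0])<40)&(np.abs(W[...,1])<40)&(W[...,2]<-30)&(W[...,2]>-50)];print(w.min(0),w.max(0))
plan([591.2,-153,p[2]],down(-20))
E
```

```text
27.975 tcp [ 431.151 -100.549  287.288] q [-0.403  0.139  1.626  0.     1.368 -0.054] F [-0.036  0.479 -2.988] gap 27.274700124374277 39.96986925601959
[[0.341, 0.94, 0.008], [0.94, -0.341, -0.003], [-0.0, 0.008, -1.0]]
2872
0 [  4.483 -17.307   3.003] [21.013 15.195  9.985]
10 [  0.145 -18.612  10.007] [22.119 17.92  19.963]
20 [  5.83  -19.128  20.038] [21.93  17.668 29.987]
30 [  5.16  -19.563  30.051] [22.148 17.944 39.978]
40 [ 10.336 -17.843  40.015] [21.761 16.161 49.999]
50 [  6.842 -18.007  50.061] [21.917 17.533 59.967]
60 [  6.749 -19.07   60.036] [21.772 17.525 69.988]
70 [  6.87  -17.979  70.114] [21.828 17.461 79.968]
80 [  5.85  -19.466  80.134] [21.8   17.56  89.982]
90 [  6.215 -18.092  90.057] [21.902 17.549 99.701]
100 [  6.471 -18.035 100.042] [ 21.754  17.442 109.965]
[-11.044 -22.897 -49.946] [ 16.856  22.075 -30.022]
turn [0.001  0.     0.0003] rows 0.017427902497070012 | shift [ 0.0108  0.3393 -0.0051] rows 2.8289527633724205
```

Request:
move_arm([
  [[0.0016,0.1127,0],[0,0,0],-1],
  [[0.0016,0.1127,0],[0,0,0],-1],
  [[0.0017,0.1127,0],[0,0,0],-1],
  [[0,0,0],[0,0,0],-1],
  [[0,0,0.03],[0,0,0],-1],
  [[0,0,0],[0,0,0],-1],
  [[0,0,0],[0,0,0],-1],
])

```text
time_s: 28.9
tcp_pos: [588.6, -155.0, 269.3]
eef_rot: [[0.341, 0.94, 0.0], [0.94, -0.341, -0.0], [0.0, 0.0, -1.0]]
force: [0.0, 0.1, -1.8]
finger_gap: 27.2
grasp_force: 40.0
```

```bash
python3 - <<'E'
from h import *
np.set_printoptions(precision=2,suppress=True)
show();s,p,R=st()
im,d,P=grab("wrist")
Ww=world(P,d);W=(Ww-p)@R
w=W[(np.abs(W[...,0])<40)&(np.abs(W[...,1])<40)&(W[...,2]>60)&(W[...,2]<100)];print("body",w.min(0),w.max(0))
print("foot at",p+R@np.array([w[:,0].max()-19,(w[:,1].max()+w[:,1].min())/2,111.5]))
k=Ww[(abs(Ww[...,2]-150)<3)&(abs(Ww[...,0]-591)<32)&(abs(Ww[...,1]+153)<32)];
A=np.c_[2*k[:,:2],np.ones(len(k))]
print("rim",len(k),k.min(0),k.max(0))
u,v=proj(P,np.array([591,-153,150.])).astype(int);cv2.imwrite("pics/w10.png",cv2.resize(im[max(v-70,0):v+50,u-100:u+100],None,fx=3.5,fy=3.5))
E
```

```text
28.9 tcp [ 588.645 -155.004  269.273] q [-0.383  0.474  1.201  0.     1.466 -0.035] F [ 0.015  0.066 -1.806] gap 27.158402864032013 39.991350173950195
[[0.341, 0.94, 0.0], [0.94, -0.341, -0.0], [0.0, 0.0, -1.0]]
body [  5.211 -19.269  60.061] [21.861 17.674 99.681]
foot at [ 588.915 -152.052  157.772]
rim 562 [ 565.141 -174.694  147.013] [ 618.263 -125.972  151.089]
```

View pics/w10.png

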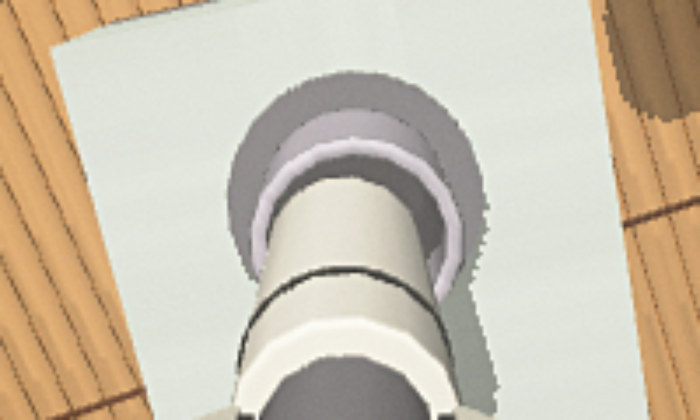

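The foot is about 2.5 mm left of the bore's centre. I shift it and insert.

Request:
move_arm([
  [[0,0.005,0],[0,0,0],-1],
  [[0,0,0.02],[0,0,0],-1],
  [[0,0,0.02],[0,0,0],-1],
  [[0,0,0.025],[0,0,0],-1],
  [[0,0,0.025],[0,0,0],-1],
  [[0,0,0],[0,0,0],-1],
])

```text
time_s: 29.7
tcp_pos: [591.1, -155.9, 222.0]
eef_rot: [[0.341, 0.94, -0.003], [0.94, -0.341, 0.001], [0.0, -0.003, -1.0]]
force: [0.3, -0.3, -1.2]
finger_gap: 27.2
grasp_force: 40.0
```

Request:
move_arm([
  [[0,0,0.015],[0,0,0],-1],
  [[0,0,0.015],[0,0,0],-1],
  [[0,0,0.015],[0,0,0],-1],
  [[0,0,0.015],[0,0,0],-1],
  [[0,0,0.015],[0,0,0],-1],
  [[0,0,0],[0,0,0],-1],
  [[0,0,0],[0,0,0],-1],
])

```text
time_s: 30.58
tcp_pos: [591.9, -156.2, 186.2]
eef_rot: [[0.341, 0.94, 0.0], [0.94, -0.341, -0.0], [0.0, 0.0, -1.0]]
force: [0.8, -0.1, -0.7]
finger_gap: 27.5
grasp_force: 40.0
```

Request:
move_arm([
  [[0,0,0.005],[0,0,0],-1],
  [[0,0,0.004],[0,0,0],-1],
  [[0,0,0.003],[0,0,0],-1],
  [[0,0,0],[0,0,0],-1],
])

```text
time_s: 31.08
tcp_pos: [592.4, -156.4, 184.7]
eef_rot: [[0.341, 0.94, 0.005], [0.94, -0.341, -0.002], [-0.0, 0.005, -1.0]]
force: [-5.8, 2.3, 23.7]
finger_gap: 27.5
grasp_force: 40.1
```

```bash
python3 - <<'E'
from h import *
show();s,p,R=st()
im,d,P=grab("scene");np.savez("s6.npz",im=im,d=d,**P)
W=world(P,d);k=W[(W[...,2]>160)&(W[...,2]<240)&(abs(W[...,0]-591)<35)&(abs(W[...,1]+153)<40)]
hsv=cv2.cvtColor(im,cv2.COLOR_BGR2HSV)
u,v=proj(P,np.array([591,-153,150.])).astype(int);print(u,v);print(im[v-45:v+25:1,u].sum(1)//3)
E
```

```text
31.075 tcp [ 592.39  -156.378  184.668] q [-0.383  0.533  1.336 -0.     1.267 -0.035] F [-5.834  2.284 23.746] gap 27.539911455428705 40.106163024902344
[[0.341, 0.94, 0.005], [0.94, -0.341, -0.002], [-0.0, 0.005, -1.0]]
267 184
[202 118  89  89 119 174 122  75 121 130 110  95  91  90  93  89  91  90
  76  76  79 140 157 160 164 180 171 165 166 164 167 168 168 164 165 165
 164 165 164 160 233 245 241 238 238 238 237 237 237 171 167 214 209 202
 200 199 201 201 199 198 199 199 197 197 196 176 159 151 148 212]
```

Request:
move_arm([
  [[0,0,0.003],[0,0,0],-1],
  [[0,0,0.003],[0,0,0],-1],
  [[0,0,0],[0,0,0],-1],
  [[0,0,0],[0,0,0],-1],
], force=60)

```text
time_s: 31.62
tcp_pos: [592.7, -156.5, 184.6]
eef_rot: [[0.341, 0.94, 0.007], [0.94, -0.341, -0.003], [-0.0, 0.008, -1.0]]
force: [-9.9, 2.9, 38.0]
finger_gap: 27.4
grasp_force: 60.3
```

```bash
python3 - <<'E'
from h import *
show();s,p,R=st()
im,d,P=grab("wrist");np.savez("w11.npz",im=im,d=d,**P)
u,v=proj(P,np.array([591,-153,150.])).astype(int);cv2.imwrite("pics/w11.png",cv2.resize(im[max(v-60,0):v+60,u-80:u+80],None,fx=4,fy=4))
E
```

```text
31.625 tcp [ 592.657 -156.461  184.553] q [-0.383  0.532  1.338 -0.     1.263 -0.035] F [-9.914  2.923 37.966] gap 27.406964378286094 60.278974771499634
[[0.341, 0.94, 0.007], [0.94, -0.341, -0.003], [-0.0, 0.008, -1.0]]
```

View pics/w11.png

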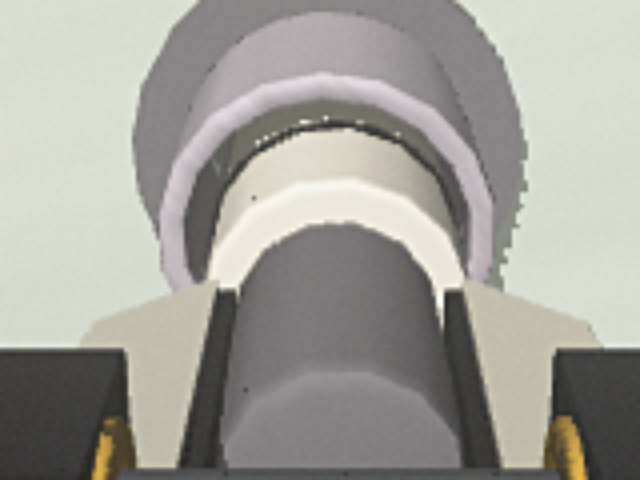

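The groove ring sits just at the tube's rim, and the pusher does not yield at 38 N. I check the shoulder height (should be 175) numerically.

```bash
python3 - <<'E'
from h import *
np.set_printoptions(precision=2,suppress=True)
q=np.load("w11.npz");W=world(q,q["d"]);im=q["im"]
r=np.hypot(W[...,0]-592,W[...,1]+153)
k=W[(r>15)&(r<18.5)&(W[...,2]>160)&(W[...,2]<190)&(im.min(2)>200)];print(len(k),np.percentile(k[:,2],[5,25,50,75,95]))
k=W[(r<10)&(W[...,2]>205)&(W[...,2]<235)];print(len(k),np.percentile(k[:,2],[5,50,95]))
k=W[(r>22.5)&(r<26)&(W[...,2]>140)&(W[...,2]<160)];print(len(k),np.percentile(k[:,2],[5,50,95]))
E
```

```text
585 [164.33 172.96 173.62 174.09 174.72]
619 [217.96 218.93 219.84]
792 [147.85 149.02 150.09]
```

Seated: the shoulder is 25 mm above the rim, as it should be. I relieve the push, release and rise.

Request:
move_arm([
  [[0,0,-0.012],[0,0,0],-1],
  [[0,0,0],[0,0,0],-1],
  [[0,0,0],[0,0,0],-0.2],
  [[0,0,0],[0,0,0],-0.2],
  [[0,0,0],[0,0,0],0],
  [[0,0,-0.06],[0,0,0],0.1],
  [[0,0,-0.12],[0,0,0],0.2],
  [[0,0,-0.12],[0,0,0],1],
  [[0,0,0],[0,0,0],1],
])

```text
time_s: 32.8
tcp_pos: [593.4, -156.7, 338.6]
eef_rot: [[0.341, 0.94, 0.01], [0.94, -0.341, -0.004], [-0.0, 0.01, -1.0]]
force: [0.9, 0.8, -1.1]
finger_gap: 70.3
grasp_force: 0.0
```

```bash
python3 - <<'E'
from h import *
np.set_printoptions(precision=2,suppress=True)
show()
im,d,P=grab("wrist");W=world(P,d)
r=np.hypot(W[...,0]-592,W[...,1]+153)
k=W[(r>15.5)&(r<18)&(W[...,2]>160)&(W[...,2]<190)&(im.min(2)>200)];print(len(k),np.percentile(k[:,2],[5,50,95]) if len(k) else 0)
k=W[(r<10)&(W[...,2]>205)&(W[...,2]<245)];print(len(k),np.percentile(k[:,2],[5,50,95])if len(k) else 0)
for n in ["scene","side"]:
    im,d,P=grab(n);W=world(P,d)
    for nm,c in [("A",(482,35)),("B",(484,324))]:
        k=W[(abs(W[...,2]-54)<5)&(np.hypot(W[...,0]-c[0],W[...,1]-c[1])<90)]; print(n,nm,len(k),cv2.minAreaRect(k[:,:2].astype(np.float32)) if len(k)>5 else 0)
    np.savez(n+"3.npz",im=im,d=d,**P)
import json
L=[json.loads(l) for l in open("log.jsonl")];print(len(L))
E
```

```text
32.8 tcp [ 593.356 -156.745  338.617] q [-0.383  0.458  1.044  0.     1.629 -0.035] F [ 0.877  0.791 -1.091] gap 70.27597564559379 0.0
[[0.341, 0.94, 0.01], [0.94, -0.341, -0.004], [-0.0, 0.01, -1.0]]
165 [172.717 173.876 175.013]
391 [218.021 219.091 220.145]
scene A 378 ((483.912841796875, 36.07801818847656), (57.92823791503906, 95.99385833740234), 83.39962005615234)
scene B 467 ((511.1126403808594, 280.870361328125), (92.76712799072266, 58.613800048828125), 44.24167251586914)
side A 284 ((481.305419921875, 33.51060104370117), (60.27311325073242, 91.4892349243164), 79.72136688232422)
side B 188 ((507.4619140625, 279.2822265625), (92.49331665039062, 59.545860290527344), 43.7691764831543)
17
```

The pusher holds at the right level after release. Insert B has been knocked to about (509,280), heading 44°, so I'll do it first and measure it close up.

Request:
move_arm([
  [[0.0983,-0.07,0],[0,0,0],1],
  [[0.0983,-0.07,0],[0,0,0],1],
  [[0.0983,-0.07,0],[0,0,0],1],
  [[0.0983,-0.07,0],[0,0,0],1],
  [[0.0983,-0.07,0],[0,0,0],1],
  [[0.0983,-0.07,0],[0,0,0],1],
  [[0.0983,-0.07,0],[0,0,0],1],
  [[0,0,0],[0,0,-0.057],1],
  [[0,0,0],[0,0,-0.057],1],
  [[0,0,0],[0,0,-0.057],1],
])

```text
time_s: 34.2
tcp_pos: [478.0, 250.9, 331.0]
eef_rot: [[-0.194, 0.981, -0.004], [0.981, 0.194, -0.001], [-0.001, -0.004, -1.0]]
force: [0.2, -0.0, 0.3]
finger_gap: 91.9
grasp_force: 0.0
```

Request:
move_arm([
  [[0,0,0],[0,0,-0.057],1],
  [[0,0,0],[0,0,-0.057],1],
  [[0,0,0],[0,0,-0.057],1],
  [[0,0,0],[0,0,-0.057],1],
  [[0,0,0],[0,0,-0.057],1],
  [[0,0,0],[0,0,-0.057],1],
  [[0,0,0],[0,0,-0.057],1],
  [[0,0,0],[0,0,-0.057],1],
  [[0,0,0],[0,0,-0.057],1],
  [[0,0,0],[0,0,-0.057],1],
])

```text
time_s: 35.45
tcp_pos: [478.2, 250.6, 331.0]
eef_rot: [[-0.915, -0.403, -0.004], [-0.403, 0.915, -0.001], [0.004, 0.0, -1.0]]
force: [-0.4, -0.7, 0.3]
finger_gap: 91.7
grasp_force: 0.0
```

Request:
move_arm([
  [[0,0,0],[0,0,-0.057],1],
  [[0,0,0],[0,0,-0.057],1],
  [[0,0,0],[0,0,0],1],
  [[0,0,0],[0,0,0],1],
])

```text
time_s: 35.95
tcp_pos: [478.5, 250.7, 332.2]
eef_rot: [[-0.722, -0.692, -0.002], [-0.692, 0.722, -0.001], [0.002, 0.001, -1.0]]
force: [-0.1, 0.1, -0.2]
finger_gap: 92.3
grasp_force: 0.0
```

```bash
python3 - <<'E'
from h import *
np.set_printoptions(precision=2,suppress=True)
show()
im,d,P=grab("wrist");np.savez("w12.npz",im=im,d=d,**P);cv2.imwrite("pics/w12.png",im);W=world(P,d)
m=(abs(W[...,2]-54)<5)&(np.hypot(W[...,0]-509,W[...,1]-280)<90)
k=W[m];print(len(k),cv2.minAreaRect(k[:,:2].astype(np.float32)),k[:,2].mean())
m2=m.astype(np.uint8);m2=cv2.morphologyEx(m2,cv2.MORPH_OPEN,np.ones((3,3)));k=W[m2>0];print(len(k),cv2.minAreaRect(k[:,:2].astype(np.float32)))
for c in [(660,38),(661,138),(663,238)]:
    k=W[(W[...,2]>72)&(W[...,2]<84)&(np.hypot(W[...,0]-c[0],W[...,1]-c[1])<25)];print("peg",len(k),k.mean(0) if len(k) else 0)
E
```

```text
35.95 tcp [478.546 250.711 332.208] q [ 0.341  0.315  1.275  0.     1.553 -1.994] F [-0.117  0.141 -0.2  ] gap 92.25234717387778 0.0
[[-0.722, -0.692, -0.002], [-0.692, 0.722, -0.001], [0.002, 0.001, -1.0]]
2499 ((509.5769348144531, 281.72503662109375), (90.4922866821289, 53.94203186035156), 43.99034881591797) 53.30493295790993
2497 ((509.586669921875, 281.7406921386719), (90.55791473388672, 53.87186813354492), 44.13347625732422)
peg 192 [650.791  38.953  76.401]
peg 162 [652.961 137.899  76.522]
peg 0 0
```

Insert B: centre (509.6, 281.7), heading 44°, size 90.5 × 53.9, which agrees with the given sizes. Before tilting I fit a quick planar arm model to the logged poses to check the wrist limits.

```bash
cat > kin.py <<'E'
from h import *
import json
from scipy.optimize import least_squares
L=[json.loads(l) for l in open("log.jsonl")]
Q=np.array([l[0] for l in L]);P_=np.array([l[1] for l in L]);RR=np.array([l[2] for l in L])
def fk(x,q,s4=1):
    off,a1,h,l2,e,l4,lt,c6=x
    Rz=lambda a:Ro.from_euler('z',a).as_matrix();Ry=lambda a:Ro.from_euler('y',a).as_matrix()
    R=Rz(q[0]);p=np.array([0,0,h])+R@np.array([a1,off,0])
    R=R@Ry(q[1]);p=p+R@np.array([0,0,l2])
    R=R@Ry(q[2]);p=p+R@np.array([e,0,l4])
    R=R@Rz(s4*q[3])@Ry(q[4])@Rz(q[5]+c6);return p+R@np.array([0,0,lt]),R
def fitx():
    f=lambda x:np.concatenate([(fk(x,q)[0]-p) for q,p in zip(Q,P_)]+[np.zeros(0)])
    g=lambda x:np.concatenate([f(x),100*np.concatenate([(fk(x,q)[1]-R).ravel() for q,R in zip(Q,RR)])])
    return least_squares(g,[76,0,200,400,0,350,250,0])
r=fitx();X=r.x
def ik(p,R,s4,q0):
    g=lambda q:np.concatenate([fk(X,q,s4)[0]-p,200*(fk(X,q,s4)[1]-R).ravel()])
    s=least_squares(g,q0);return s.x,np.linalg.norm(s.fun)
if __name__=="__main__":
    np.set_printoptions(precision=2,suppress=True)
    print(X,r.cost,len(L))
    R=tilt(44,45,1);G=np.array([491.6,264.3,29]);T=G+19*R[:,2]
    for z in (0,110,200):
      for t in (45,35):
        R=tilt(44,t,1);T=G+19*R[:,2]
        for q0 in ([.3,.3,1.8,0,.5,-2],[.3,.1,2.3,3.14,.5,1],[.3,.1,2.3,3.14,.5,-5]): print(z,t,ik(T+[0,0,z],R,1,q0))
    for s4 in (1,-1):
      for y,c in ((238,663),(138,662)):
        R=tilt(90,45,-1);T=np.array([c,y,90.])+19*R[:,2]
        for q0 in ([.0,.6,1.2,.8,1.3,0],[0,.6,1.2,-.8,1.3,0]): print(s4,y,ik(T,R,s4,q0),ik(T+[0,0,110],R,s4,q0))
E
python3 kin.py
```

```text
[ 76.4   -0.   222.9  506.2   46.5  379.6  318.08   1.57] 7.254994258409039e-23 18
0 45 (array([ 0.12,  0.67,  2.25, -0.83, -0.62, -1.34]), np.float64(1.6993882249633473e-13))
0 45 (array([0.12, 0.67, 2.25, 2.31, 0.62, 1.8 ]), np.float64(3.6796722631847007e-13))
0 45 (array([ 0.12,  0.67,  2.25,  2.31,  0.62, -4.48]), np.float64(1.9465360368271254e-13))
0 35 (array([ 0.18,  0.6 ,  2.15,  1.94,  0.35, -4.03]), np.float64(1.67058944094002e-13))
0 35 (array([0.18, 0.6 , 2.15, 1.94, 0.35, 2.25]), np.float64(3.325827305425906e-13))
0 35 (array([ 0.18,  0.6 ,  2.15,  1.94,  0.35, -4.03]), np.float64(3.0147747817042627e-13))
110 45 (array([ 0.12,  0.37,  2.2 ,  1.78,  0.45, -3.86]), np.float64(1.116489421733227e-13))
110 45 (array([0.12, 0.37, 2.2 , 1.78, 0.45, 2.42]), np.float64(1.9921116750615226e-13))
110 45 (array([ 0.12,  0.37,  2.2 ,  1.78,  0.45, -3.86]), np.float64(6.317120424314934e-13))
110 35 (array([ 0.18,  0.35,  2.07,  1.04,  0.38, -3.08]), np.float64(1.4698970112583552e-13))
110 35 (array([ 0.18,  0.35,  2.07,  4.18, -0.38,  0.06]), np.float64(1.9686655594895831e-13))
110 35 
[... 1405 characters left out ...]
4,  1.35, -0.86,  1.19, -0.51]), np.float64(2.0162418485972496e-13)) (array([-0.08,  0.71,  1.27, -0.81,  1.33, -0.35]), np.float64(4.98583400956416e-13))
-1 238 (array([-0.08,  0.84,  1.35, -0.86,  1.19, -0.51]), np.float64(1.24937692445052e-13)) (array([-0.08,  0.71,  1.27, -0.81,  1.33, -0.35]), np.float64(3.5959960498846844e-12))
-1 138 (array([-0.23,  0.85,  1.34, -0.8 ,  1.29, -0.59]), np.float64(1.4498574519024706e-12)) (array([-0.23,  0.72,  1.26, -0.77,  1.43, -0.44]), np.float64(3.0178909387007917e-13))
-1 138 (array([-0.23,  0.85,  1.34, -0.8 ,  1.29, -0.59]), np.float64(1.3327766089126546e-13)) (array([-0.23,  0.72,  1.26, -0.77,  1.43, -0.44]), np.float64(1.917618246122521e-13))
```

The planar model fits the log exactly. Now I check which final headings stay within the joint ranges along the whole path.

```bash
cat > path.py <<'E'
from kin import *
lo=np.array([-2.53,-.77,.04,-1,.28,-3.11]);hi=np.array([2.53,2.02,2.7,4.14,2.66,3.11])
def run(q,wps,n=8,s4=1):
    "wps: list of (p,R); returns worst margin, joints at each wp"
    p0,R0=fk(X,q,s4);out=[];mg=9
    for p,R in wps:
        w=Ro.from_matrix(R0.T@R).as_rotvec()
        for k in range(1,n+1):
            q,e=ik(p0+(np.array(p)-p0)*k/n,R0@Ro.from_rotvec(w*k/n).as_matrix(),s4,q)
            if e>1: return -9,out+[(k,e)]
            mg=min(mg,(q-lo).min(),(hi-q).min())
        p0,R0=np.array(p),R;out.append(q.round(2).tolist())
    return mg,out
def rz(R,deg): return R@Ro.from_euler('z',deg,degrees=True).as_matrix()
def ry(R,deg): return R@Ro.from_euler('y',deg,degrees=True).as_matrix()
E
cat > t.py <<'E'
from path import *
c=np.array([509.6,281.7]);hd=44;peg=np.array([662,238.])
r=np.array([np.cos(np.radians(hd)),np.sin(np.radians(hd))])
Rg=tilt(hd,45,-1);G=np.r_[c-25*r,29];T=G+19*Rg[:,2]
q0=np.array(L[-1][0]); q0[5]+=np.pi
for hz in (150,200):
  m,o=run(q0,[(T+[0,0,hz],down(hd-90)),(T+[0,0,hz],Rg),(T,Rg),(T+[0,0,hz],Rg),(T+[0,0,hz+40],down(hd-90))]);print("grasp",hz,m,o)
qd=np.array(o[-1]) if m>-9 else None
sg=np.sign((Rg.T@down(hd-90))[0,2]) 
# continuing same rotation sense: tool z heads to -r
for h in range(-30,181,15):
  for d in (1,-1):
    dyaw=(h+180-hd)%360
    if d<0: dyaw-=360
    Rt=tilt(h,45,1)  # y = h+90
    # insert r=h+180 ; grasp flip -1: y=r-90=h+90
    pt=np.r_[peg,95]+19*Rt[:,2]
    Rv=down(h+90)
    p1=T+[0,0,240]; mids=[(p1+(np.r_[peg,290]-p1)*k/3,down(hd-90+dyaw*k/3)) for k in (1,2,3)]
    m,o=run(qd,mids+[(pt+[0,0,110],Rt),(pt,Rt)])
    if m>0: print(h,dyaw,round(m,2),o)
E
python3 t.py
```

```text
grasp 150 0.14162361147199215 [[0.37, 0.48, 1.49, 0.0, 1.18, 1.17], [0.12, 0.28, 2.15, 1.5, 0.44, -0.41], [0.12, 0.67, 2.25, 2.31, 0.62, -1.34], [0.12, 0.28, 2.15, 1.5, 0.44, -0.41], [0.37, 0.44, 1.43, -0.0, 1.27, 1.17]]
grasp 200 0.1629588644314085 [[0.37, 0.44, 1.41, 0.0, 1.29, 1.17], [0.12, 0.18, 2.09, 1.18, 0.48, -0.06], [0.12, 0.67, 2.25, 2.31, 0.62, -1.34], [0.12, 0.18, 2.09, 1.18, 0.48, -0.06], [0.37, 0.41, 1.34, -0.0, 1.39, 1.17]]
120 -104 0.26 [[0.32, 0.49, 1.19, 0.0, 1.47, 1.72], [0.27, 0.57, 1.01, 0.0, 1.56, 2.29], [0.24, 0.68, 0.8, -0.0, 1.67, 2.85], [-0.03, 0.91, 0.84, 0.67, 1.81, 2.61], [-0.03, 1.02, 0.93, 0.65, 1.65, 2.49]]
135 -89 0.52 [[0.32, 0.49, 1.19, 0.0, 1.47, 1.64], [0.27, 0.57, 1.01, 0.0, 1.56, 2.11], [0.24, 0.68, 0.8, 0.0, 1.67, 2.59], [0.01, 1.04, 0.58, 0.61, 2.05, 2.51], [0.01, 1.12, 0.69, 0.56, 1.88, 2.39]]
150 -74 0.21 [[0.32, 0.49, 1.19, 0.0, 1.47, 1.55], [0.27, 0.57, 1.01, 0.0, 1.56, 1.94], [0.24, 0.68, 0.8, 0.0, 1.67, 2.33], [0.07, 1.19, 0.25, 0.56, 2.31, 2.42], [0.07, 1.24, 0.43, 0.48, 2.12, 2.28]]
```

Final heading of about 125° with a −99° yaw works. Yaw half a turn first so the wrist enters the right branch.

Request:
move_arm([
  [[0,0,0],[0,0,0.0556],1],
  [[0,0,0],[0,0,0.0556],1],
  [[0,0,0],[0,0,0.0556],1],
  [[0,0,0],[0,0,0.0556],1],
  [[0,0,0],[0,0,0.0556],1],
  [[0,0,0],[0,0,0.0556],1],
  [[0,0,0],[0,0,0.0556],1],
  [[0,0,0],[0,0,0.0556],1],
  [[0,0,0],[0,0,0.0556],1],
  [[0,0,0],[0,0,0.0556],1],
])

```text
time_s: 37.25
tcp_pos: [478.7, 250.8, 333.0]
eef_rot: [[-0.551, 0.835, -0.0], [0.835, 0.551, -0.0], [0.0, -0.0, -1.0]]
force: [0.3, 0.3, -0.7]
finger_gap: 92.1
grasp_force: 0.0
```

Request:
move_arm([
  [[0,0,0],[0,0,0.0556],1],
  [[0,0,0],[0,0,0.0556],1],
  [[0,0,0],[0,0,0.0556],1],
  [[0,0,0],[0,0,0.0556],1],
  [[0,0,0],[0,0,0.0556],1],
  [[0,0,0],[0,0,0.0556],1],
  [[0,0,0],[0,0,0.0556],1],
  [[0,0,0],[0,0,0.0556],1],
  [[0,0,0],[0,0,0],1],
  [[0,0,0],[0,0,0],1],
])

```text
time_s: 38.5
tcp_pos: [478.8, 250.8, 333.1]
eef_rot: [[0.72, 0.694, -0.0], [0.694, -0.72, 0.0], [-0.0, -0.0, -1.0]]
force: [-0.1, 0.9, -0.5]
finger_gap: 91.9
grasp_force: 0.0
```

```bash
python3 - <<'E'
from h import *
show()
c=np.array([509.6,281.7]);r=np.array([np.cos(np.radians(44)),np.sin(np.radians(44))])
Rg=tilt(44,45,-1);G=np.r_[c-25*r,29];T=G+19*Rg[:,2];print(T)
s,p,R=st()
plan(T+[0,0,200],down(-46));plan(T+[0,0,200],Rg,T+[0,0,200],down(-46));plan(T,Rg,T+[0,0,200],Rg)
E
```

```text
38.5 tcp [478.763 250.809 333.128] q [0.341 0.314 1.274 0.    1.553 1.144] F [-0.132  0.943 -0.475] gap 91.88387830199746 0.0
[[0.72, 0.694, -0.0], [0.694, -0.72, 0.0], [-0.0, -0.0, -1.0]]
[501.281 273.666  15.565]
turn [-0.      0.     -0.0002] rows 0.004331321910473315 | shift [ 0.0642 -0.0016  0.2351] rows 2.0310473833979965
turn [-0.    0.25  0.  ] rows 4.310344827586206 | shift [0. 0. 0.] rows 0.0
turn [0. 0. 0.] rows 0.0 | shift [-0.2828  0.      0.2828] rows 3.333333333333333
```

Request:
move_arm([
  [[0.0321,-0.0008,0.1175],[0,0,0],1],
  [[0.0321,-0.0008,0.1176],[0,0,0],1],
  [[0,0,0],[0,0.03125,0],1],
  [[0,0,0],[0,0.03125,0],1],
  [[0,0,0],[0,0.03125,0],1],
  [[0,0,0],[0,0.03125,0],1],
  [[0,0,0],[0,0.03125,0],1],
  [[0,0,0],[0,0.03125,0],1],
  [[0,0,0],[0,0.03125,0],1],
  [[0,0,0],[0,0.03125,0],1],
])

```text
time_s: 39.75
tcp_pos: [500.5, 274.7, 215.7]
eef_rot: [[0.518, 0.696, 0.497], [0.501, -0.718, 0.483], [0.693, -0.001, -0.721]]
force: [0.0, 1.3, 0.8]
finger_gap: 91.4
grasp_force: 0.0
```

```bash
python3 - <<'E'
from h import *
np.set_printoptions(precision=2,suppress=True)
show()
Rg=tilt(44,45,-1)
plan([501.3,273.7,115],Rg);plan([501.3,273.7,15.6],Rg)
im,d,P=grab("scene");W=world(P,d)
k=W[(abs(W[...,2]-54)<5)&(np.hypot(W[...,0]-509,W[...,1]-281)<80)];print(len(k),cv2.minAreaRect(k[:,:2].astype(np.float32)))
E
```

```text
39.75 tcp [500.512 274.708 215.707] q [0.128 0.179 2.076 1.107 0.483 0.021] F [0.012 1.261 0.847] gap 91.4038405247737 0.0
[[0.518, 0.696, 0.497], [0.501, -0.718, 0.483], [0.693, -0.001, -0.721]]
turn [-0.0007  0.0062  0.0001] rows 0.10830979494361431 | shift [-0.1426  0.0025  0.1422] rows 1.6785857231564998
turn [-0.0007  0.0062  0.0001] rows 0.10830979494361431 | shift [-0.2832  0.0025  0.2828] rows 3.3351851288794796
474 ((512.8391723632812, 281.65350341796875), (93.32176971435547, 57.752197265625), 43.314735412597656)
```

Request:
move_arm([
  [[-0.04,0.0005,0.04],[0,0,0],1],
  [[-0.04,0.0005,0.04],[0,0,0],1],
  [[-0.04,0.0005,0.04],[0,0,0],1],
  [[-0.04,0.0005,0.04],[0,0,0],1],
  [[-0.04,0,0.04],[0,0,0],1],
  [[-0.04,0,0.04],[0,0,0],1],
  [[-0.025,0,0.025],[0,0,0],1],
  [[-0.018,0,0.0178],[0,0,0],1],
  [[0,0,0],[0,0,0],1],
])

```text
time_s: 40.92
tcp_pos: [497.5, 272.4, 14.8]
eef_rot: [[0.521, 0.697, 0.493], [0.501, -0.717, 0.484], [0.691, -0.005, -0.723]]
force: [0.1, 0.0, -0.5]
finger_gap: 91.8
grasp_force: 0.0
```

```bash
python3 - <<'E'
from h import *
show()
E
```

```text
40.925 tcp [497.53  272.421  14.827] q [ 0.121  0.654  2.249  2.28   0.588 -1.3  ] F [ 0.069  0.006 -0.474] gap 91.82408605253495 0.0
[[0.521, 0.697, 0.493], [0.501, -0.717, 0.484], [0.691, -0.005, -0.723]]
```

Request:
move_arm([
  [[0,0,0],[0,0,0],-1],
  [[0,0,0],[0,0,0],-1],
  [[0,0,0],[0,0,0],-1],
  [[0,0,0],[0,0,0],-1],
  [[0,0,0],[0,0,0],-1],
], force=30)

```text
time_s: 41.55
tcp_pos: [497.9, 271.8, 16.0]
eef_rot: [[0.521, 0.695, 0.496], [0.5, -0.719, 0.483], [0.692, -0.003, -0.722]]
force: [-1.1, -1.7, 2.8]
finger_gap: 54.0
grasp_force: 29.9
```

Request:
move_arm([
  [[0.02,0,-0.02],[0,0,0],-1],
  [[0.04,0,-0.04],[0,0,0],-1],
  [[0.05,0,-0.05],[0,0,0],-1],
  [[0.05,0,-0.05],[0,0,0],-1],
  [[0.05,0,-0.05],[0,0,0],-1],
  [[0.05,0,-0.05],[0,0,0],-1],
  [[0.05,0,-0.05],[0,0,0],-1],
  [[0,0,0],[0,-0.0304,0],-1],
  [[0,0,0],[0,-0.0304,0],-1],
  [[0,0,0],[0,-0.0304,0],-1],
])

```text
time_s: 42.8
tcp_pos: [500.7, 274.5, 233.9]
eef_rot: [[0.639, 0.696, 0.328], [0.616, -0.718, 0.324], [0.461, -0.005, -0.887]]
force: [-0.0, 0.4, -1.4]
finger_gap: 54.1
grasp_force: 29.9
```

Request:
move_arm([
  [[0,0,0],[0,-0.0304,0],-1],
  [[0,0,0],[0,-0.0304,0],-1],
  [[0,0,0],[0,-0.0304,0],-1],
  [[0,0,0],[0,-0.0304,0],-1],
  [[0,0,0],[0,-0.0304,0],-1],
  [[0,0,0],[0,0,0],-1],
])

```text
time_s: 43.55
tcp_pos: [501.6, 275.7, 233.0]
eef_rot: [[0.717, 0.697, -0.0], [0.697, -0.717, 0.008], [0.005, -0.006, -1.0]]
force: [0.9, -0.0, -2.0]
finger_gap: 53.9
grasp_force: 29.9
```

```bash
cat > t2.py <<'E'
from path import *
import sys
h=float(sys.argv[1]);peg=np.array(eval(sys.argv[2]));go=float(sys.argv[3])
show();s,p,R=st();q=np.array(s["joint_positions"])
Rt=tilt(h,45,1);Rv=down(h+90);tu=go
Tp=np.r_[peg,87]+19*Rt[:,2]; print("Tfinal",Tp)
hi_=np.r_[Tp[:2],290]
a=plan(hi_,Rv); b=plan(hi_,Rt,hi_,Rv); plan(Tp+[0,0,110],Rt,hi_,Rt)
w=Ro.from_matrix(R.T@Rv).as_rotvec()
m=run(q,[(p,R@Ro.from_rotvec(w*k/4).as_matrix()) for k in (1,2,3,4)]+[(hi_,Rv),(hi_,Rt),(Tp+[0,0,110],Rt),(Tp,Rt)]);print(m)
E
python3 t2.py 125 "(662,238)" 0
```

```text
43.55 tcp [501.649 275.689 233.008] q [0.364 0.423 1.382 0.008 1.334 1.162] F [ 0.92  -0.003 -1.98 ] gap 53.94657284027333 29.872953705489635
[[0.717, 0.697, -0.0], [0.697, -0.717, 0.008], [0.005, -0.006, -1.0]]
Tfinal [654.294 249.005  73.565]
turn [-0.0028  0.0003  0.5511] rows 9.501639943769373 | shift [ 0.2188 -0.2195 -0.114 ] rows 2.7518005894219684
turn [-0.   -0.25 -0.  ] rows 4.310344827586206 | shift [0. 0. 0.] rows 0.0
turn [0. 0. 0.] rows 0.0 | shift [0.1505 0.     0.1505] rows 1.7739171473757402
(np.float64(0.21063204129218116), [[0.37, 0.42, 1.38, 0.01, 1.33, 1.6], [0.37, 0.42, 1.38, 0.0, 1.33, 2.03], [0.37, 0.42, 1.38, 0.0, 1.34, 2.47], [0.37, 0.43, 1.38, -0.0, 1.34, 2.9], [0.25, 0.67, 0.81, 0.0, 1.66, 2.79], [-0.01, 0.91, 0.58, 0.7, 2.06, 2.72], [-0.01, 0.96, 0.77, 0.64, 1.87, 2.57], [-0.01, 1.06, 0.86, 0.62, 1.72, 2.45]])
```

Request:
move_arm([
  [[0,0,-0.03],[0,0,0.0551],-1],
  [[0,0,-0.03],[0,0,0.0551],-1],
  [[0,0,-0.03],[0,0,0.0551],-1],
  [[0,0,-0.024],[0,0,0.0551],-1],
  [[0,0,0],[0,0,0.0551],-1],
  [[0,0,0],[0,0,0.0551],-1],
  [[0,0,0],[0,0,0.0551],-1],
  [[0,0,0],[0,0,0.0551],-1],
  [[0,0,0],[0,0,0.0551],-1],
  [[0,0,0],[0,0,0.0551],-1],
])

```text
time_s: 44.8
tcp_pos: [500.8, 274.2, 290.9]
eef_rot: [[0.568, -0.823, 0.002], [-0.823, -0.568, 0.009], [-0.007, -0.007, -1.0]]
force: [0.5, -0.3, -2.0]
finger_gap: 53.9
grasp_force: 29.9
```

Request:
move_arm([
  [[0.073,-0.0732,0],[0,0,0],-1],
  [[0.073,-0.0732,0],[0,0,0],-1],
  [[0.073,-0.0732,0],[0,0,0],-1],
  [[0,0,0],[0,-0.0513,0],-1],
  [[0,0,0],[0,-0.0513,0],-1],
  [[0,0,0],[0,-0.0513,0],-1],
  [[0,0,0],[0,-0.0513,0],-1],
  [[0,0,0],[0,-0.0515,0],-1],
  [[0,0,0],[0,0,0],-1],
  [[0,0,0],[0,0,0],-1],
])

```text
time_s: 46.05
tcp_pos: [654.2, 248.2, 291.8]
eef_rot: [[0.4, -0.82, -0.41], [-0.563, -0.573, 0.596], [-0.724, -0.007, -0.69]]
force: [0.0, 0.1, -1.6]
finger_gap: 54.1
grasp_force: 29.9
```

```bash
python3 - <<'E'
from h import *
np.set_printoptions(precision=2,suppress=True)
show();s,p,R=st();print("G",p-19*R[:,2])
Rt=tilt(125,46.2,1); plan(np.array([662,238,200.])+19*Rt[:,2],Rt);plan(np.array([662,238,91.])+19*Rt[:,2],Rt)
np.set_printoptions(precision=2,suppress=True)
for n in ("scene","side"):
    im,d,P=grab(n);np.savez(n+"4.npz",im=im,d=d,**P);W=world(P,d)
    for c in [(660,38),(661,138),(662,238)]:
        k=W[(W[...,2]>25)&(W[...,2]<84)&(np.hypot(W[...,0]-c[0],W[...,1]-c[1])<22)];print(n,"peg",len(k),k.mean(0) if len(k) else 0)
    k=W[(W[...,2]>125)&(W[...,2]<250)&(np.hypot(W[...,0]-662,W[...,1]-238)<60)];print(len(k),k.min(0),k.max(0))
cv2.imwrite("pics/s7.png",np.hstack([cv2.resize(np.load("scene4.npz")["im"][130:300,300:500],(400,340)),cv2.resize(np.load("side4.npz")["im"][60:230,240:440],(400,340))]))
E
```

```text
46.05 tcp [654.175 248.19  291.845] q [-0.023  0.915  0.586  0.727  2.061  2.72 ] F [ 0.006  0.143 -1.645] gap 54.1242204994008 29.8728184774518
[[0.4, -0.82, -0.41], [-0.563, -0.573, 0.596], [-0.724, -0.007, -0.69]]
G [661.973 236.864 304.956]
turn [-0.0018  0.0009  0.0015] rows 0.043407672275111484 | shift [ 0.1503 -0.0011  0.1466] rows 1.750022198205415
turn [-0.0018  0.0009  0.0015] rows 0.043407672275111484 | shift [ 0.3077 -0.0011  0.2975] rows 3.5666448235554378
scene peg 143 [661.19  39.57  54.89]
scene peg 154 [663.52 138.49  55.34]
scene peg 167 [666.07 237.94  55.58]
245 [651.   200.84 229.26] [700.34 276.38 249.95]
side peg 81 [650.68  29.11  55.05]
side peg 72 [653.72 128.98  54.27]
side peg 66 [654.96 228.96  54.19]
99 [621.16 198.55 229.69] [695.75 246.71 249.61]
```

View pics/s7.png

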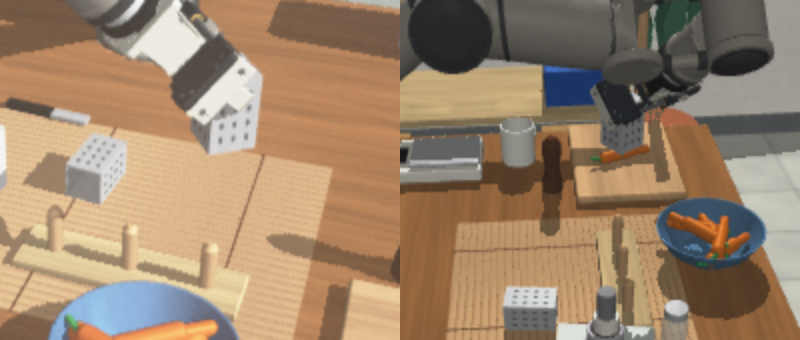

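All good: the insert hangs upright, mouth down, above the far peg (side view (622,135), scene view (228,125)). Lowering vertically.

Request:
move_arm([
  [[0.05,0,0.0484],[0,0,0],-1],
  [[0.05,0,0.0484],[0,0,0],-1],
  [[0.05,0,0.0484],[0,0,0],-1],
  [[0.05,0,0.0484],[0,0,0],-1],
  [[0.04,0,0.0387],[0,0,0],-1],
  [[0.025,0,0.0242],[0,0,0],-1],
  [[0.02,0,0.0194],[0,0,0],-1],
  [[0.02,0,0.0194],[0,0,0],-1],
  [[0,0,0],[0,0,0],-1],
  [[0,0,0],[0,0,0],-1],
])

```text
time_s: 47.4
tcp_pos: [654.2, 250.4, 79.7]
eef_rot: [[0.398, -0.82, -0.412], [-0.561, -0.573, 0.597], [-0.726, -0.007, -0.688]]
force: [-0.1, 0.2, -1.6]
finger_gap: 53.9
grasp_force: 29.9
```

```bash
python3 - <<'E'
from h import *
show();s,p,R=st();print("G",p-19*R[:,2])
for n in ("scene","side"):
    im,d,P=grab(n);W=world(P,d)
    k=W[(W[...,2]>95)&(W[...,2]<125)&(np.hypot(W[...,0]-661,W[...,1]-238)<36)];print(len(k),k.min(0),k.max(0),k.mean(0))
E
```

```text
47.4 tcp [654.21  250.411  79.683] q [-0.02   1.061  0.852  0.64   1.74   2.449] F [-0.075  0.156 -1.645] gap 53.85259993365832 29.87273594364524
[[0.398, -0.82, -0.412], [-0.561, -0.573, 0.597], [-0.726, -0.007, -0.688]]
G [662.037 239.06   92.756]
105 [629.155 210.141  99.283] [675.351 273.266 122.287] [652.235 254.728 108.595]
26 [671.492 220.181  96.222] [687.796 263.81  110.639] [678.254 235.747 106.538]
```

Request:
move_arm([
  [[0.0043,0,0.0041],[0,0,0],-1],
  [[0.003,0,0.0028],[0,0,0],-1],
  [[0,0,0],[0,0,0],-1],
])

```text
time_s: 47.88
tcp_pos: [653.9, 250.5, 75.9]
eef_rot: [[0.398, -0.819, -0.413], [-0.56, -0.574, 0.598], [-0.727, -0.007, -0.687]]
force: [-1.3, -1.0, 5.9]
finger_gap: 53.6
grasp_force: 29.9
```

Request:
move_arm([
  [[0,0,0],[0,0,0],0.6],
  [[0,0,0],[0,0,0],1],
  [[0,0,0],[0,0,0],1],
  [[0,0,0],[0,0,0],1],
  [[0,0,-0.04],[0,0,0],1],
  [[0,0,-0.09],[0,0,0],1],
  [[0,0,-0.12],[0,0,0],1],
  [[0,0,-0.12],[0,0,0],1],
  [[0,0,0],[0,0,0],1],
])

```text
time_s: 49.0
tcp_pos: [729.8, 147.1, 193.8]
eef_rot: [[0.4, -0.823, -0.404], [-0.561, -0.568, 0.602], [-0.725, -0.014, -0.689]]
force: [0.7, 0.3, -1.6]
finger_gap: 92.0
grasp_force: 0.0
```

```bash
python3 - <<'E'
from h import *
np.set_printoptions(precision=2,suppress=True)
show()
for n in ("scene","side"):
    im,d,P=grab(n);W=world(P,d)
    k=W[(W[...,2]>100)&(W[...,2]<115)&(np.hypot(W[...,0]-661,W[...,1]-238)<50)];print(n,"Btop",len(k),cv2.minAreaRect(k[:,:2].astype(np.float32)),np.percentile(k[:,2],[5,50,95]))
    k=W[(abs(W[...,2]-54)<5)&(np.hypot(W[...,0]-482,W[...,1]-35)<90)];print("A",len(k),cv2.minAreaRect(k[:,:2].astype(np.float32)))
E
```

```text
49.0 tcp [729.753 147.065 193.796] q [-0.141  1.211  0.208  0.726  2.193  2.684] F [ 0.671  0.314 -1.557] gap 91.9682759407815 0.0
[[0.4, -0.823, -0.404], [-0.561, -0.568, 0.602], [-0.725, -0.014, -0.689]]
scene Btop 374 ((661.8801879882812, 240.89260864257812), (58.34147644042969, 54.86058044433594), 33.46714401245117) [101.801 104.677 107.027]
A 66 ((448.4421081542969, 49.73039245605469), (56.51121520996094, 27.9576416015625), 49.8956298828125)
side Btop 125 ((658.9239501953125, 239.1586151123047), (57.63526916503906, 58.928733825683594), 36.44254684448242) [100.811 103.714 106.888]
A 290 ((481.1366882324219, 34.83808135986328), (61.29238510131836, 89.7403793334961), 84.0268325805664)
```

Insert B stands flat on its peg (top at 104.7 ≈ 105). Plan the path to insert A.

```bash
cat > t3.py <<'E'
from path import *
np.set_printoptions(precision=4,suppress=True)
s,p,R=st();q=np.array(s["joint_positions"]);c=np.array([481.5,35.]);hd=-6.
Rd=R@Ro.from_rotvec([0,.2567*np.pi,0]).as_matrix(); p1=np.array([640,120,300.]);p2=np.array([500,30,310.])
w=[(p1,R),(p1,down(-145)),(p2,down(-145)),(p2,down(hd-90))]
m,o=run(q,w);print(m,o)
print("shift1",R.T@(p1-p)/500,"turn",Ro.from_matrix(R.T@down(-145)).as_rotvec()/np.pi,"shift2",down(-145).T@(p2-p1)/500,"yaw",Ro.from_matrix(down(-145).T@down(hd-90)).as_rotvec()/np.pi)
qd=np.array(o[-1]);r=np.array([np.cos(np.radians(hd)),np.sin(np.radians(hd))])
Rg=tilt(hd,45,-1);G=np.r_[c-27*r,29];T=G+19*Rg[:,2];u=np.array([0,0,1.])
m,o=run(qd,[(T+200*u,down(hd-90)),(T+200*u,Rg),(T,Rg),(T+200*u,Rg),(T+240*u,down(hd-90))]);print("grasp",m,o)
qd=np.array(o[-1]);peg=np.array([660,138.])
for h in range(60,181,15):
    dy=h+180-hd-360
    Rt=tilt(h,45,1);pt=np.r_[peg,88]+19*Rt[:,2];p0=T+240*u;hi_=np.r_[pt[:2],290]
    m,o=run(qd,[(p0,down(hd-90+dy*k/3)) for k in (1,2,3)]+[(hi_,down(h+90)),(hi_,Rt),(pt,Rt)])
    if m>0: print(h,dy,round(m,2),o)
E
python3 t3.py
```

```text
0.27074700039879795 [[-0.19, 0.88, 0.65, 0.66, 2.15, 2.56], [0.07, 0.55, 0.99, -0.0, 1.6, 2.6], [-0.09, 0.24, 1.43, -0.0, 1.47, 2.44], [-0.09, 0.24, 1.43, -0.0, 1.47, 1.58]]
shift1 [-0.1949  0.1762 -0.1143] turn [-0.0022  0.2604 -0.0005] shift2 [-0.0132  0.3326 -0.02  ] yaw [ 0.      0.     -0.2722]
grasp -1.1582852996215793 [[-0.09, 0.25, 1.69, -0.0, 1.2, 1.59], [-0.07, -0.02, 2.33, -0.46, 0.06, 2.05], [-0.07, 0.69, 2.55, 0.03, -0.88, 1.58], [-0.07, -0.02, 2.33, -0.46, 0.06, 2.05], [-0.09, 0.22, 1.62, 0.0, 1.31, 1.59]]
105 -69.0 0.12 [[-0.09, 0.22, 1.62, -0.0, 1.31, 1.99], [-0.09, 0.22, 1.62, 0.0, 1.31, 2.39], [-0.09, 0.22, 1.62, 0.0, 1.31, 2.79], [0.11, 0.61, 0.92, -0.0, 1.61, 2.99], [-0.2, 0.74, 0.93, 0.71, 1.82, 2.74], [-0.2, 0.93, 1.15, 0.69, 1.5, 2.47]]
120 -54.0 0.38 [[-0.09, 0.22, 1.62, -0.0, 1.31, 1.9], [-0.09, 0.22, 1.62, -0.0, 1.31, 2.22], [-0.09, 0.22, 1.62, -0.0, 1.31, 2.53], [0.11, 0.6, 0.94, 0.0, 1.61, 2.73], [-0.16, 0.86, 0.69, 0.67, 2.05, 2.63], [-0.16, 1.02, 0.95, 0.59, 1.71, 2.38]]
135 -39.0 0.37 [[-0.09, 0.22, 1.62, -0.0, 1.31, 1.82], [-0.09, 0.22, 1.62, -0.0, 1.31, 2.04], [-0.09, 0.22, 1.62, 0.0, 1.31, 2.27], [0.11, 0.59, 0.95, -0.0, 1.6, 2.46], [-0.11, 0.99, 0.42, 0.63, 2.29, 2.53], [-0.11, 1.11, 0.74, 0.49, 1.92, 2.27]]
```

Insert A's heading lies in the arm's plane, so the wrist must go round its singularity: tilt at heading +35°, descend, then yaw to −6° low down. Checking this.

```bash
cat > t4.py <<'E'
from path import *
np.set_printoptions(precision=4,suppress=True)
s,p,R=st();q=np.array(s["joint_positions"]);c=np.array([481.5,35.]);hd=-6.
r=np.array([np.cos(np.radians(hd)),np.sin(np.radians(hd))]);u=np.array([0,0,1.])
p1=np.array([640,120,300.]);p2=np.array([500,30,310.])
m,o=run(q,[(p1,R),(p1,down(-145)),(p2,down(-145)),(p2,down(-96))])
Rg=tilt(hd,45,-1);G=np.r_[c-27*r,29];T=G+19*Rg[:,2];print("T",T)
for a in (30,40,50):
  for H in (60,90,120):
   qd=np.array(o[-1]);Ra=tilt(a,45,-1)
   m,oo=run(qd,[(T+200*u,down(a-90)),(T+200*u,Ra),(T+H*u,Ra),(T+H*u,Rg),(T,Rg)])
   print(a,H,round(m,2),oo if m>0 else "")
E
python3 t4.py
```

```text
T [468.0093  36.4179  15.565 ]
30 60 0.15 [[-0.09, 0.25, 1.69, -0.0, 1.2, 0.96], [-0.54, 0.04, 2.26, 1.12, 0.76, -0.32], [-0.54, 0.45, 2.43, 1.8, 0.69, -1.2], [-0.07, 0.43, 2.52, 3.19, 0.59, -1.58], [-0.07, 0.69, 2.55, 3.18, 0.88, -1.57]]
30 90 0.15 [[-0.09, 0.25, 1.69, -0.0, 1.2, 0.96], [-0.54, 0.04, 2.26, 1.12, 0.76, -0.32], [-0.54, 0.35, 2.41, 1.64, 0.67, -1.0], [-0.07, 0.32, 2.49, 3.2, 0.45, -1.6], [-0.07, 0.69, 2.55, 3.18, 0.88, -1.57]]
30 120 0.02 [[-0.09, 0.25, 1.69, -0.0, 1.2, 0.96], [-0.54, 0.04, 2.26, 1.12, 0.76, -0.32], [-0.54, 0.25, 2.37, 1.48, 0.67, -0.8], [-0.07, 0.21, 2.45, 3.23, 0.3, -1.63], [-0.07, 0.69, 2.55, 3.18, 0.88, -1.57]]
40 60 0.15 [[-0.09, 0.25, 1.69, -0.0, 1.2, 0.79], [-0.6, 0.1, 2.19, 1.04, 0.91, -0.42], [-0.6, 0.47, 2.35, 1.51, 0.75, -1.1], [-0.07, 0.43, 2.52, 3.19, 0.59, -1.58], [-0.07, 0.69, 2.55, 3.18, 0.88, -1.57]]
40 90 0.15 [[-0.09, 0.25, 1.69, -0.0, 1.2, 0.79], [-0.6, 0.1, 2.19, 1.04, 0.91, -0.42], [-0.6, 0.38, 2.33, 1.39, 0.76, -0.94], [-0.07, 0.32, 2.49, 3.2, 0.45, -1.6], [-0.07, 0.69, 2.55, 3.18, 0.88, -1.57]]
40 120 0.02 [[-0.09, 0.25, 1.69, -0.0, 1.2, 0.79], [-0.6, 0.1, 2.19, 1.04, 0.91, -0.42], [-0.6, 0.29, 2.3, 1.27, 0.79, -0.78], [-0.07, 0.21, 2.45, 3.23, 0.3, -1.63], [-0.07, 0.69, 2.55, 3.18, 0.88, -1.57]]
50 60 0.15 [[-0.09, 0.25, 1.69, 0.0, 1.2, 0.61], [-0.62, 0.17, 2.11, 0.95, 1.04, -0.5], [-0.62, 0.49, 2.25, 1.27, 0.83, -1.03], [-0.07, 0.43, 2.52, 3.19, 0.59, -1.58], [-0.07, 0.69, 2.55, 3.18, 0.88, -1.57]]
50 90 0.15 [[-0.09, 0.25, 1.69, 0.0, 1.2, 0.61], [-0.62, 0.17, 2.11, 0.95, 1.04, -0.5], [-0.62, 0.41, 2.23, 1.19, 0.86, -0.9], [-0.07, 0.32, 2.49, 3.2, 0.45, -1.6], [-0.07, 0.69, 2.55, 3.18, 0.88, -1.57]]
50 120 0.02 [[-0.09, 0.25, 1.69, 0.0, 1.2, 0.61], [-0.62, 0.17, 2.11, 0.95, 1.04, -0.5], [-0.62, 0.34, 2.21, 1.11, 0.91, -0.78], [-0.07, 0.21, 2.45, 3.23, 0.3, -1.63], [-0.07, 0.69, 2.55, 3.18, 0.88, -1.57]]
```

Request:
move_arm([
  [[-0.065,0.0587,-0.0381],[0,0,0],1],
  [[-0.065,0.0587,-0.0381],[0,0,0],1],
  [[-0.065,0.0587,-0.0381],[0,0,0],1],
  [[0,0,0],[0,0.0434,0],1],
  [[0,0,0],[0,0.0434,0],1],
  [[0,0,0],[0,0.0434,0],1],
  [[0,0,0],[0,0.0434,0],1],
  [[0,0,0],[0,0.0434,0],1],
  [[0,0,0],[0,0.0434,0],1],
  [[0,0,0],[0,0,0],1],
])

```text
time_s: 50.35
tcp_pos: [636.8, 123.0, 301.0]
eef_rot: [[0.576, -0.818, 0.004], [-0.818, -0.576, 0.003], [-0.0, -0.005, -1.0]]
force: [-0.4, 0.6, 0.6]
finger_gap: 91.9
grasp_force: 0.0
```

Request:
move_arm([
  [[-0.0123,0.0931,-0.0067],[0,0,0],1],
  [[-0.0123,0.0931,-0.0067],[0,0,0],1],
  [[-0.0123,0.0931,-0.0067],[0,0,0],1],
  [[0,0,0],[0,0,-0.0525],1],
  [[0,0,0],[0,0,-0.0525],1],
  [[0,0,0],[0,0,-0.0525],1],
  [[0,0,0],[0,0,-0.0525],1],
  [[0,0,0],[0,0,-0.0525],1],
  [[0,0,0],[0,0,-0.0525],1],
  [[0,0,0],[0,0,-0.0525],1],
])

```text
time_s: 51.6
tcp_pos: [513.5, 55.2, 308.9]
eef_rot: [[0.981, 0.195, 0.002], [0.195, -0.981, 0.005], [0.003, -0.005, -1.0]]
force: [-0.8, 1.0, -0.3]
finger_gap: 91.2
grasp_force: 0.0
```

Request:
move_arm([
  [[0,0,0],[0,0,-0.0525],1],
  [[0,0,0],[0,0,-0.0525],1],
  [[0,0,0],[0,0,0],1],
  [[0,0,0],[0,0,0],1],
])

```text
time_s: 52.1
tcp_pos: [514.3, 55.2, 309.9]
eef_rot: [[0.869, 0.495, 0.005], [0.495, -0.869, 0.004], [0.006, -0.001, -1.0]]
force: [-0.4, -0.2, 0.2]
finger_gap: 92.0
grasp_force: 0.0
```

```bash
python3 - <<'E'
from h import *
np.set_printoptions(precision=2,suppress=True)
show()
im,d,P=grab("wrist");np.savez("w13.npz",im=im,d=d,**P);W=world(P,d)
m=(abs(W[...,2]-54)<5)&(np.hypot(W[...,0]-482,W[...,1]-35)<70)
m2=cv2.morphologyEx(m.astype(np.uint8),cv2.MORPH_OPEN,np.ones((3,3)));k=W[m2>0];rc=cv2.minAreaRect(k[:,:2].astype(np.float32));print(len(k),rc,k[:,2].mean())
v,u=np.nonzero(m2);print(u.min(),u.max(),v.min(),v.max())
for c in [(660,38),(660,138)]:
    k=W[(W[...,2]>72)&(W[...,2]<84)&(np.hypot(W[...,0]-c[0],W[...,1]-c[1])<25)];print("peg",len(k),k.mean(0) if len(k) else 0)
E
```

```text
52.1 tcp [514.284  55.191 309.855] q [-0.044  0.273  1.393  0.004  1.471  1.009] F [-0.358 -0.17   0.177] gap 91.9751794297508 0.0
[[0.869, 0.495, 0.005], [0.495, -0.869, 0.004], [0.006, -0.001, -1.0]]
2749 ((482.21905517578125, 37.06948471069336), (54.13106155395508, 90.39958953857422), 83.54076385498047) 53.07386431254043
282 353 157 232
peg 252 [652.691  38.13   76.353]
peg 282 [654.881 137.042  76.563]
```

Request:
move_arm([
  [[-0.0462,-0.007,0.0943],[0,0,0],1],
  [[-0.0462,-0.007,0.0943],[0,0,0],1],
  [[0,0,0],[0,0.03125,0],1],
  [[0,0,0],[0,0.03125,0],1],
  [[0,0,0],[0,0.03125,0],1],
  [[0,0,0],[0,0.03125,0],1],
  [[0,0,0],[0,0.03125,0],1],
  [[0,0,0],[0,0.03125,0],1],
  [[0,0,0],[0,0.03125,0],1],
  [[0,0,0],[0,0.03125,0],1],
])

```text
time_s: 53.4
tcp_pos: [471.9, 38.5, 216.4]
eef_rot: [[0.607, 0.496, 0.621], [0.347, -0.868, 0.354], [0.715, 0.001, -0.699]]
force: [-0.2, 0.3, -1.2]
finger_gap: 91.8
grasp_force: 0.0
```

```bash
python3 - <<'E'
from h import *
show()
T=np.array([470.7,38.4,15.6]);u=np.array([0,0,1.]);Ra=tilt(30,45,-1);Rg=tilt(-6.5,45,-1)
plan(T+75*u,Ra);plan(T+75*u,Rg,T+75*u,Ra)
E
```

```text
53.4 tcp [471.904  38.453 216.416] q [-0.536  0.047  2.261  1.148  0.75  -0.339] F [-0.177  0.297 -1.172] gap 91.7584568001482 0.0
[[0.607, 0.496, 0.621], [0.347, -0.868, 0.354], [0.715, 0.001, -0.699]]
turn [ 0.0014 -0.0036 -0.0008] rows 0.0674891388422624 | shift [-0.1794 -0.0011  0.1764] rows 2.0970263009798646
turn [-0.1434 -0.      0.1434] rows 3.4961685823754793 | shift [0. 0. 0.] rows 0.0
```

Request:
move_arm([
  [[-0.0449,0,0.0441],[0,0,0],1],
  [[-0.0449,0,0.0441],[0,0,0],1],
  [[-0.0449,0,0.0441],[0,0,0],1],
  [[-0.0448,0,0.0441],[0,0,0],1],
  [[0,0,0],[-0.0239,0,0.0239],1],
  [[0,0,0],[-0.0239,0,0.0239],1],
  [[0,0,0],[-0.0239,0,0.0239],1],
  [[0,0,0],[-0.0239,0,0.0239],1],
  [[0,0,0],[-0.0239,0,0.0239],1],
  [[0,0,0],[-0.0239,0,0.0239],1],
])

```text
time_s: 54.65
tcp_pos: [471.8, 38.3, 90.2]
eef_rot: [[0.697, -0.118, 0.707], [-0.086, -0.993, -0.081], [0.712, -0.005, -0.702]]
force: [1.2, -0.8, -0.3]
finger_gap: 91.4
grasp_force: 0.0
```

Request:
move_arm([
  [[0,0,0],[0,0,0],1],
  [[0,0,0],[0,0,0],1],
])

```text
time_s: 54.9
tcp_pos: [472.2, 38.7, 90.3]
eef_rot: [[0.697, -0.11, 0.708], [-0.08, -0.994, -0.076], [0.712, -0.003, -0.702]]
force: [0.1, -0.9, 0.3]
finger_gap: 92.1
grasp_force: 0.0
```

```bash
python3 - <<'E'
from h import *
show()
plan([470.7,38.4,15.6],tilt(-6.5,45,-1))
im,d,P=grab("side");W=world(P,d)
k=W[(abs(W[...,2]-54)<5)&(np.hypot(W[...,0]-482,W[...,1]-37)<80)];print(len(k),cv2.minAreaRect(k[:,:2].astype(np.float32)) if len(k)>4 else 0)
E
```

```text
54.9 tcp [472.153  38.741  90.282] q [-0.055  0.384  2.496  3.214  0.531 -1.592] F [ 0.136 -0.902  0.293] gap 92.06236283517758 0.0
[[0.697, -0.11, 0.708], [-0.08, -0.994, -0.076], [0.712, -0.003, -0.702]]
turn [-0.0016 -0.0023 -0.    ] rows 0.04801282913576416 | shift [-0.1076  0.001   0.1036] rows 1.2449508898959036
224 ((481.9424743652344, 34.64946746826172), (58.31239700317383, 89.35636901855469), 82.034912109375)
```

The wrist is in the right branch. Lower and grip.

Request:
move_arm([
  [[-0.025,0,0.024],[0,0,0],1],
  [[-0.025,0,0.024],[0,0,0],1],
  [[-0.025,0,0.024],[0,0,0],1],
  [[-0.02,0,0.0195],[0,0,0],1],
  [[-0.0126,0,0.0121],[0,0,0],1],
  [[0,0,0],[0,0,0],1],
  [[0,0,0],[0,0,0],-1],
  [[0,0,0],[0,0,0],-1],
  [[0,0,0],[0,0,0],-1],
  [[0,0,0],[0,0,0],-1],
])

```text
time_s: 56.2
tcp_pos: [471.2, 38.8, 15.8]
eef_rot: [[0.697, -0.113, 0.708], [-0.081, -0.994, -0.078], [0.712, -0.004, -0.702]]
force: [-0.0, -0.7, 0.0]
finger_gap: 56.4
grasp_force: 0.0
```

Request:
move_arm([
  [[0,0,0],[0,0,0],-1],
])

```text
time_s: 56.32
tcp_pos: [471.2, 38.8, 15.8]
eef_rot: [[0.697, -0.113, 0.708], [-0.081, -0.994, -0.078], [0.712, -0.003, -0.702]]
force: [-1.2, -0.1, 1.5]
finger_gap: 53.9
grasp_force: 30.0
```

```bash
python3 - <<'E'
from h import *
show()
s,p,R=st(); G=p-19*R[:,2]; print("G",G,"s from closed end",45+np.dot(G[:2]-[482.2,37.1],[.9936,-.1132]),"tilt",np.degrees(np.arccos(-R[2,2])))
E
```

```text
56.325 tcp [471.163  38.794  15.76 ] q [-0.053  0.691  2.54   3.194  0.883 -1.559] F [-1.174 -0.116  1.499] gap 53.87882360254154 29.954742807894945
[[0.697, -0.113, 0.708], [-0.081, -0.994, -0.078], [0.712, -0.003, -0.702]]
G [457.709  40.274  29.094] s from closed end 20.306465318211025 tilt 45.43018250105889
```

Request:
move_arm([
  [[0.017,0,-0.0165],[0,0,0],-1],
  [[0.03,0,-0.0295],[0,0,0],-1],
  [[0.03,0,-0.0295],[0,0,0],-1],
  [[0.03,0,-0.0295],[0,0,0],-1],
  [[0,0,0],[0.0239,0,-0.0239],-1],
  [[0,0,0],[0.0239,0,-0.0239],-1],
  [[0,0,0],[0.0239,0,-0.0239],-1],
  [[0,0,0],[0.0239,0,-0.0239],-1],
  [[0,0,0],[0.0239,0,-0.0239],-1],
  [[0,0,0],[0.0239,0,-0.0239],-1],
])

```text
time_s: 57.58
tcp_pos: [470.6, 38.3, 90.1]
eef_rot: [[0.608, 0.5, 0.616], [0.352, -0.866, 0.355], [0.712, 0.001, -0.703]]
force: [1.3, 0.2, -0.9]
finger_gap: 53.9
grasp_force: 29.9
```

Request:
move_arm([
  [[0.0447,0,-0.0442],[0,0,0],-1],
  [[0.0447,0,-0.0442],[0,0,0],-1],
  [[0.0447,0,-0.0442],[0,0,0],-1],
  [[0.0447,0,-0.0442],[0,0,0],-1],
  [[0,0,0],[0,-0.0315,0],-1],
  [[0,0,0],[0,-0.0315,0],-1],
  [[0,0,0],[0,-0.0315,0],-1],
  [[0,0,0],[0,-0.0315,0],-1],
  [[0,0,0],[0,-0.0315,0],-1],
  [[0,0,0],[0,-0.0315,0],-1],
])

```text
time_s: 58.82
tcp_pos: [470.2, 38.5, 215.9]
eef_rot: [[0.851, 0.498, 0.168], [0.488, -0.867, 0.095], [0.193, 0.001, -0.981]]
force: [-0.1, 0.5, -1.2]
finger_gap: 53.9
grasp_force: 30.0
```

Request:
move_arm([
  [[0,0,0],[0,-0.0315,0],-1],
  [[0,0,0],[0,-0.0315,0],-1],
  [[0,0,0],[0,0,0],-1],
])

```text
time_s: 59.2
tcp_pos: [471.3, 39.2, 215.3]
eef_rot: [[0.867, 0.499, 0.001], [0.499, -0.867, -0.0], [0.0, 0.0, -1.0]]
force: [-0.3, 1.1, -2.4]
finger_gap: 53.9
grasp_force: 30.0
```

```bash
sed -i 's/tilt(h,45,1)/tilt(h,44.6,1)/;s/,87\]/,84]/' t2.py; python3 t2.py 120 "(660,138)" 0
```

```text
59.2 tcp [471.288  39.199 215.315] q [-0.079  0.257  1.679 -0.     1.205  0.969] F [-0.276  1.124 -2.35 ] gap 53.94416452386781 29.952340330928564
[[0.867, 0.499, 0.001], [0.499, -0.867, -0.0], [0.0, 0.0, -1.0]]
Tfinal [653.33  149.554  70.472]
turn [ 0.     -0.0002  0.4997] rows 8.61523345414853 | shift [-0.0091 -0.4257 -0.1494] rows 3.759987702077673
turn [ 0.     -0.2478  0.    ] rows 4.272030651340995 | shift [0. 0. 0.] rows 0.0
turn [0. 0. 0.] rows 0.0 | shift [0.1538 0.     0.156 ] rows 1.8254749145638158
(np.float64(0.3812127191332104), [[-0.08, 0.26, 1.68, -0.0, 1.2, 1.36], [-0.08, 0.26, 1.68, -0.0, 1.21, 1.75], [-0.08, 0.26, 1.68, -0.0, 1.21, 2.15], [-0.08, 0.26, 1.68, 0.0, 1.21, 2.54], [0.11, 0.6, 0.94, -0.0, 1.61, 2.73], [-0.16, 0.85, 0.7, 0.66, 2.04, 2.63], [-0.16, 0.91, 0.87, 0.61, 1.86, 2.49], [-0.16, 1.02, 0.95, 0.58, 1.7, 2.38]])
```

Request:
move_arm([
  [[0,0,-0.0747],[0,0,0.0555],-1],
  [[0,0,-0.0747],[0,0,0.0555],-1],
  [[0,0,0],[0,0,0.0555],-1],
  [[0,0,0],[0,0,0.0555],-1],
  [[0,0,0],[0,0,0.0555],-1],
  [[0,0,0],[0,0,0.0555],-1],
  [[0,0,0],[0,0,0.0555],-1],
  [[0,0,0],[0,0,0.0555],-1],
  [[0,0,0],[0,0,0.0555],-1],
  [[-0.0023,-0.1064,0],[0,0,0],-1],
])

```text
time_s: 60.45
tcp_pos: [514.6, 64.9, 291.2]
eef_rot: [[0.495, -0.869, 0.002], [-0.869, -0.495, 0.0], [0.001, -0.002, -1.0]]
force: [0.9, -0.3, -0.5]
finger_gap: 54.1
grasp_force: 30.0
```

Request:
move_arm([
  [[-0.0023,-0.1064,0],[0,0,0],-1],
  [[-0.0023,-0.1064,0],[0,0,0],-1],
  [[-0.0023,-0.1064,0],[0,0,0],-1],
  [[0,0,0],[0,-0.0496,0],-1],
  [[0,0,0],[0,-0.0496,0],-1],
  [[0,0,0],[0,-0.0496,0],-1],
  [[0,0,0],[0,-0.0496,0],-1],
  [[0,0,0],[0,-0.0494,0],-1],
  [[0,0,0],[0,0,0],-1],
  [[0,0,0],[0,0,0],-1],
])

```text
time_s: 61.7
tcp_pos: [653.1, 148.8, 291.7]
eef_rot: [[0.358, -0.867, -0.347], [-0.619, -0.499, 0.607], [-0.699, -0.003, -0.715]]
force: [-0.6, 0.7, -0.6]
finger_gap: 53.7
grasp_force: 30.0
```

```bash
python3 - <<'E'
from h import *
show();s,p,R=st();print("G",p-19*R[:,2])
Rt=tilt(120,44.6,1); plan(np.array([660,138,87.])+19*Rt[:,2],Rt)
np.set_printoptions(precision=2,suppress=True)
for n in ("scene","side"):
    im,d,P=grab(n);W=world(P,d)
    k=W[(W[...,2]>225)&(W[...,2]<260)&(np.hypot(W[...,0]-660,W[...,1]-138)<60)];print(n,len(k),k.min(0),k.max(0))
E
```

```text
61.7 tcp [653.058 148.796 291.709] q [-0.158  0.85   0.698  0.658  2.042  2.631] F [-0.6    0.669 -0.585] gap 53.74595142486842 29.952158611267805
[[0.358, -0.867, -0.347], [-0.619, -0.499, 0.607], [-0.699, -0.003, -0.715]]
G [659.646 137.263 305.296]
turn [-0.001  -0.0014  0.0003] rows 0.030217435287188787 | shift [ 0.3057 -0.0012  0.3115] rows 3.6373244152396236
scene 272 [652.81 104.77 233.45] [699.82 176.41 259.89]
side 144 [621.66  98.79 232.31] [693.77 147.94 259.78]
```

Request:
move_arm([
  [[0.05,0,0.051],[0,0,0],-1],
  [[0.05,0,0.051],[0,0,0],-1],
  [[0.05,0,0.051],[0,0,0],-1],
  [[0.05,0,0.051],[0,0,0],-1],
  [[0.04,0,0.0408],[0,0,0],-1],
  [[0.03,0,0.0306],[0,0,0],-1],
  [[0.02,0,0.0204],[0,0,0],-1],
  [[0.0157,0,0.0157],[0,0,0],-1],
  [[0,0,0],[0,0,0],-1],
  [[0.0025,0,0.0025],[0,0,0],-1],
])

```text
time_s: 63.05
tcp_pos: [653.7, 148.9, 72.1]
eef_rot: [[0.358, -0.867, -0.348], [-0.618, -0.499, 0.608], [-0.7, -0.003, -0.714]]
force: [0.1, -0.2, -1.0]
finger_gap: 53.7
grasp_force: 30.0
```

Request:
move_arm([
  [[0,0,0],[0,0,0],-1],
])

```text
time_s: 63.18
tcp_pos: [653.4, 148.9, 71.7]
eef_rot: [[0.357, -0.867, -0.348], [-0.618, -0.499, 0.608], [-0.701, -0.002, -0.713]]
force: [-0.2, 0.1, -0.9]
finger_gap: 53.7
grasp_force: 30.0
```

G z is about 85.3. I lower a little more to contact.

Request:
move_arm([
  [[0.002,0,0.002],[0,0,0],-1],
  [[0.0015,0,0.0015],[0,0,0],-1],
  [[0,0,0],[0,0,0],-1],
])

```text
time_s: 63.55
tcp_pos: [653.5, 148.8, 71.5]
eef_rot: [[0.358, -0.866, -0.348], [-0.616, -0.499, 0.609], [-0.702, -0.003, -0.713]]
force: [-2.0, -2.5, 10.6]
finger_gap: 54.0
grasp_force: 30.0
```

Contact with the board. Release and retreat.

Request:
move_arm([
  [[0,0,0],[0,0,0],0.6],
  [[0,0,0],[0,0,0],1],
  [[0,0,0],[0,0,0],1],
  [[0,0,0],[0,0,0],1],
  [[0,0,-0.04],[0,0,0],1],
  [[0,0,-0.09],[0,0,0],1],
  [[0,0,-0.12],[0,0,0],1],
  [[0,0,-0.12],[0,0,0],1],
  [[-0.1,0,-0.04],[0,0,0],1],
  [[0,0,0],[0,0,0],1],
])

```text
time_s: 64.8
tcp_pos: [707.6, 55.8, 254.1]
eef_rot: [[0.363, -0.866, -0.344], [-0.618, -0.5, 0.607], [-0.697, -0.008, -0.717]]
force: [0.5, -0.9, 0.4]
finger_gap: 92.1
grasp_force: 0.0
```

```bash
python3 - <<'E'
from h import *
np.set_printoptions(precision=2,suppress=True)
show()
o={n:np.load(n+"0.npz") for n in ("scene","side")}
for n in ("scene","side"):
    im,d,P=grab(n);W=world(P,d)
    for c in ((660,238),(660,138)):
        k=W[(W[...,2]>99)&(W[...,2]<115)&(np.hypot(W[...,0]-c[0],W[...,1]-c[1])<45)];print(n,c,len(k),cv2.minAreaRect(k[:,:2].astype(np.float32)) if len(k)>4 else 0,np.percentile(k[:,2],[5,50,95]) if len(k) else 0)
    k=W[(W[...,2]>137)&(W[...,2]<150)&(np.hypot(W[...,0]-384,W[...,1]+256)<45)];print("key",len(k),cv2.minAreaRect(k[:,:2].astype(np.float32)))
    k=W[(W[...,2]>210)&(W[...,2]<230)&(np.hypot(W[...,0]-591,W[...,1]+153)<25)];print("knob",len(k),k[:,2].max() if len(k) else 0)
    W0=world(o[n],o[n]["d"])
    for nm,c in (("salt",(725,-48)),("pepper",(545,468)),("spice",(500,-423))):
        f=lambda W:W[(W[...,2]>30)&(W[...,2]<135)&(np.hypot(W[...,0]-c[0],W[...,1]-c[1])<45)].mean(0)
        print(nm,f(W0),f(W))
    # other insert anywhere on mat at z~54
    m=(abs(W[...,2]-54)<4)&(W[...,0]>380)&(W[...,0]<620)&(abs(W[...,1]-180)<260)&(im.min(2)>120);print("left at 54mm",m.sum())
E
```

```text
64.8 tcp [707.593  55.768 254.096] q [-0.259  1.064  0.349  0.669  2.207  2.63 ] F [ 0.472 -0.86   0.404] gap 92.1283947546925 0.0
[[0.363, -0.866, -0.344], [-0.618, -0.5, 0.607], [-0.697, -0.008, -0.717]]
scene (660, 238) 382 ((661.6456298828125, 241.77163696289062), (61.248191833496094, 56.58975601196289), 33.54548263549805) [101.083 104.539 106.783]
scene (660, 138) 356 ((661.3448486328125, 139.32252502441406), (59.897647857666016, 56.151771545410156), 32.64455032348633) [100.657 104.581 106.98 ]
key 0 ((0.0, 0.0), (0.0, 0.0), 0.0)
knob 6 215.6310220473516
salt [731.342 -44.979  67.241] [731.196 -45.088  67.396]
pepper [554.237 468.849  85.326] [554.133 468.836  85.086]
spice [ 501.515 -433.008   72.125] [ 501.649 -433.107   71.759]
left at 54mm 0
side (660, 238) 133 ((658.337158203125, 238.1094970703125), (58.54022216796875, 61.412818908691406), 38.64088821411133) [100.619 103.644 106.431]
side (660, 138) 153 ((657.79541015625, 136.04608154296875), (59.34564208984375, 58.01101303100586), 28.823312759399414) [100.639 103.953 106.629]
key 95 ((385.7772216796875, -259.9083557128906), (15.76830768585205, 57.53957748413086), 70.55397033691406)
knob 70 221.67112731986097
salt [715.953 -62.223  68.292] [715.914 -62.156  67.98 ]
pepper [538.309 455.131  83.692] [538.017 454.306  78.746]
spice [ 490.183 -450.945   83.682] [ 490.096 -451.133   82.833]
left at 54mm 0
```

```bash
python3 - <<'E'
from h import *
c=np.array([572,-291.4,96.])
hx=np.radians(-8);f=np.array([-np.cos(hx),-np.sin(hx),0])
im,d,P=grab("wrist");frames=[("now",dict(im=im,**P))]+[(n,np.load(n+".npz")) for n in ("w7","w8","w12","side2")]
for n,q in frames:
    u,v=proj(q,c)
    if not(5<u<635 and 5<v<395): print(n,"out");continue
    g=cv2.cvtColor(q["im"],cv2.COLOR_BGR2GRAY).astype(np.float32)
    # brightness along ring r=14..18 (head band), per angle
    best=[]
    for a in range(-60,61,4):
        x=[]
        for r in (14.5,16,17.5):
            th=np.radians(a);dv=Ro.from_euler('z',th).apply(f)
            p=proj(q,c+r*dv);x.append(cv2.getRectSubPix(g,(1,1),(float(p[0]),float(p[1])))[0,0])
        best.append((a,int(min(x))))
    print(n,(u,v),best)
E
```

```text
now out
w7 out
w8 (np.float64(491.2616375451489), np.float64(148.11476369641923)) [(-60, 204), (-56, 200), (-52, 201), (-48, 200), (-44, 200), (-40, 199), (-36, 216), (-32, 214), (-28, 204), (-24, 204), (-20, 206), (-16, 206), (-12, 203), (-8, 201), (-4, 103), (0, 65), (4, 71), (8, 123), (12, 203), (16, 202), (20, 202), (24, 210), (28, 221), (32, 229), (36, 208), (40, 207), (44, 201), (48, 201), (52, 200), (56, 203), (60, 202)]
w12 out
side2 (np.float64(339.96370467988226), np.float64(272.6834128966753)) [(-60, 167), (-56, 164), (-52, 165), (-48, 171), (-44, 175), (-40, 173), (-36, 174), (-32, 182), (-28, 194), (-24, 197), (-20, 199), (-16, 202), (-12, 199), (-8, 183), (-4, 171), (0, 144), (4, 113), (8, 85), (12, 123), (16, 159), (20, 187), (24, 197), (28, 205), (32, 201), (36, 193), (40, 183), (44, 180), (48, 184), (52, 190), (56, 196), (60, 188)]
```

The dot is within about 2° of the line, so the screw is tight. Handing in.

```bash
python3 -c "
from plant import env
print(env.sign_off())"
```

```text
the job is handed in; nothing more can be done
None
```

The job is handed in: the lock screw is tight, the key is back in its holder, the pusher is bottomed in the feed tube, both inserts stand mouth down on pegs of their own, and the salt jar, spice jar and pepper mill have not moved; no verdict came back.

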